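# Loupe at focal height over a filter dish

### The arm

A 6-joint arm with a two-finger parallel gripper is mounted at the origin on a cart in front of the work surface, level with it; the furniture and walls round the work are solid. World frame = base frame: x ahead of the robot, y to its left, z up, the work surface at z = 0. Lengths are in m, angles in rad, forces in N, time in s.
With the tool pointing down it reaches from about 0.3 to 0.85 m from the base axis. Payload 5.4 kg.
Tool frame: the origin (TCP) lies midway between the tips of the shut fingers; the grasp point (between the pads) lies 19 mm behind it; z points along the fingers, x is the direction in which the jaws open and shut, and the axes are right-handed (so a half turn about z gives the same grasp; the last joint's range is limited). The gripper opens to 85 mm and grips with 20 to 120 N. Pads are 22 mm wide; open, the fingers measure 114 mm over their backs; the gripper's body (76 mm by 85 mm) begins 54 mm behind the grasp point. The pads swing forward as they close: fully open they stand 13 mm farther back than shut.
Start: joints at [-1.506, 0.158, 1.597, -0, 1.386, -0.21], TCP at [0.156, -0.553, 0.196] pointing down, gripper open.
Joint ranges: [-2.91, 2.91], [-0.94, 2.29], [0.18, 2.7], [-1.29, 4.43], [0.17, 2.64], [-3, 3]. Speed limits (rad/s): [2.57, 2.57, 3.14, 3.14, 3.14, 3.14].

### API

Orientations are given as [roll, pitch, yaw] about the fixed x, y, z axes, in that order (R = Rz(yaw) Ry(pitch) Rx(roll)).
In Python, from workcell import ctrl gives the robot as it stands.
- The arm moves only by the tool drive_tool, never from a script. Its argument "targets" is a list of rows, each an object of numbers: "dx", "dy", "dz": the shift along the tool's x, y, z as a fraction of full scale; "ax", "ay", "az": the turn, a rotation vector about the tool's x, y, z as a fraction of full scale; "hand": the opening, from -1 (shut) to 1 (fully open). In form: [{"dx": .., "dy": .., "dz": .., "ax": .., "ay": .., "az": .., "hand": ..}, ...]. A call has 1 to 20 rows; each row shifts and turns the pose as measured when the row begins, along the tool's axes as they then stand; what a row does not reach is not made up. Full scale, the value 1, is 0.04 m for a shift and 4 degrees for a turn. A row lasts 1/8 s, in which the tool goes at most 62.5 mm and 10.7 degrees, less where a joint would pass 70% of its speed; a pose out of reach is approached as far as the arm can. A call with a number of a shift or a turn outside -1 to 1 is refused whole. A call with a gripper value outside its range is refused whole. The fingers move at their own pace and stop on an object; "grip_force" is the grip in N (left out, the last holds). Time passes only in rows, so rows that do not move let the fingers close. It gives the time, the measured TCP pose, the force and the opening at its end, in the units of the state.
- ctrl.sense(): the state, without advancing time (a new reading comes with each control period).
- ctrl.read_camera(name): name is "scene" or "top" or "wrist"; returns the picture (384x512x3 uint8, blue, green, red); there is no depth.
- ctrl.get_calibration(name): a dict with "camera_matrix" (3x3 intrinsics, pixels), "cam_to_world" (4x4, takes a point from camera to world coordinates). Camera axes: x right, y down, z forward; pixel columns grow to the right and rows downward; lengths in m; the calibration is good to about 2 mm. A picture is of the moment at which its call begins: read the wrist's pose just before it. get_calibration takes no time and is no camera call; for the wrist camera it gives the pose at the moment of the call.
- ctrl.close_job(): hands the job in, once; it reports no verdict.
The state is a dict: "time_s": time; "q": joint angles; "qvel": joint speeds; "joint_torque": joint torques, N m; "ee_pos": TCP position; "tool_rot": TCP orientation; "ft_force": force on the tool from outside, world axes, zero at the start; "moment": the same for the moment, N m; "opening": opening from 0.0 (shut) to 1.0 (fully open).
Only numpy, scipy, OpenCV 4.12 (cv2) and the standard library are available. Lean on these libraries where they do the work, as an engineer would, in place of code of your own. Each camera call takes 0.05 s, during which the arm holds its last target.

### The job

Set the petri dish down flat on the table, midway between the round lamp and the height gauge, and let go of it; then lift the loupe out of its cradle by the handle and hold it still and level over the dish, its lens centred on the dish and at the same height as the disc-shaped collar on the gauge's post. Finish while still holding the loupe there: it touches nothing but the gripper and is not put down. Leave the cap, the vial and the battery cell lying around where they are.

Things in the scene. Friction and masses are not known exactly. Their poses are not given: they have to be found in the camera images.
- dish: Low clear petri dish with a white filter disc, 61 mm across its flared rim (fingers meet it at about 56 mm), 11 mm high, about 18 g, loose on the table. Origin: centre of its underside, z up. Can be gripped across its diameter from above, fingertips just clear of the table.
- lamp: Squat round battery lamp, 62 mm in diameter, 59 mm high, grey with a white light band, fixed to the table. Origin: centre of its underside. It stands to the left or to the right of the gauge, 220 mm away centre to centre.
- gauge: Height gauge, fixed to the table: round dark foot 60 mm in diameter and 20 mm high with an upright steel post 10 mm thick, top at 170 mm. Origin: centre of its underside.
- collar: Aluminium collar clamped immovably on the gauge's post, at a different height each time (lens-height mark, 85 to 135 mm above the table): a hub 22 mm in diameter and 20 mm high with a thin disc 44 mm in diameter and 4 mm thick round its middle. Origin: on the post's axis, at mid-thickness of the disc, which is the focal height.
- midpoint (a point): Point on the table top (z = 0) midway between lamp and gauge, where the dish's centre belongs. Nothing marks it to the eye.
- cradle: Wooden cradle for the loupe, fixed to the table: base 124 x 60 mm and 10 mm high with two notched saddles, 96 mm apart, that carry the loupe. Origin: on the table under the lens centre of the resting loupe; the base is centred 87 mm from it along the cradle's -x. The saddles (8 mm thick) stand 40 mm and 136 mm from the origin along -x; their side cheeks, up to 28 and 35 mm wide over all, reach to 62 mm and 57 mm above the table.
- loupe: Reading loupe, 90 g (may vary by a third), lying level in the cradle with its middle plane 55 mm above the table: round lens in a black ring 68 mm in diameter and 9 mm thick, then a short steel stem and a straight black handle of square section, 18 x 18 mm, from 62 to 154 mm behind the lens centre. Origin: the lens centre at mid-thickness. x points from the handle to the lens, z up, out of the lens; level means z vertical.
- lens (a point): Centre of the loupe's lens, at mid-thickness (same as the loupe's origin).
- loupe_grip (a point): Point on the handle's axis, 85 mm behind the lens centre along the loupe's -x and close to its balance point; clear of both saddles (41 mm from the front one and 47 mm from the rear one), good to grip across the 18 mm width (loupe y) from above.
- cap: Bystander: yellow screw cap, 34 mm in diameter, 13 mm high, loose, behind and to the right of lamp and gauge. Origin: centre of underside.
- small_vial: Bystander: small white vial with a black cap, 20 mm in diameter, 56 mm high, standing loose behind and to the left of lamp and gauge. Origin: centre of underside.
- cell: Bystander: battery cell lying loose on the table on the robot's side of lamp and gauge, 14 x 49 x 14 mm. Origin: underside centre.
Not all that is in view belongs to the job. Of the things that look like the dish, take the one that is farthest from the robot's base at the start.

How it is judged:
On the way, in this order (a step that is already met when the one before it is completed fails the run):
1. the dish lies flat midway between lamp and gauge, released, the loupe still in its cradle (horizontal distance between dish and midpoint below 0.015 m and height (world z) of dish below 0.004 m and angle between dish's own z axis and vertical below 0.1 rad and linear speed of dish below 0.02 m/s and contact force between dish and the fingers below 0.1 N and height (world z) of lens below 0.065 m), for 0.2 s.
2. the loupe is lifted clear of its cradle in the gripper (height (world z) of lens above 0.075 m and contact force between loupe and the fingers above 1 N and contact force between loupe and cradle below 0.1 N), for 0.2 s.
At the end, for the whole second after the job is handed in: Dish flat and untouched on the table within 18 mm of the midpoint (15 mm when set down). Gripper holds the loupe still, level within 0.1 rad, touching nothing else, lens within 12 mm of the dish centre horizontally and within 7 mm of the collar disc's height (horizontal distance between dish and midpoint below 0.018 m and height (world z) of dish below 0.004 m and angle between each of dish, loupe's own z axis and vertical below 0.1 rad and contact force between dish and the arm below 0.1 N and contact force between dish and the fingers below 0.1 N and horizontal distance between lens and dish below 0.012 m and z of lens in the frame of collar between -0.007 and 0.007 m and linear speed of loupe below 0.015 m/s and angular speed of loupe below 0.1 rad/s and contact force between loupe and the fingers above 1 N and contact force between loupe and gauge below 0.1 N and contact force between loupe and collar below 0.1 N and contact force between loupe and lamp below 0.1 N and contact force between loupe and dish below 0.1 N and contact force between loupe and cradle below 0.1 N); the arm keeps its last pose, push and grip.
It fails at once if a bystander (cap, vial or cell) was shifted by more than 30 mm (distance of any of cap, small_vial, cell from where it was at the start of the episode above 0.03 m).
It fails at once if the dish was tipped over (angle between dish's own z axis and vertical above 0.7 rad).
It also fails if it takes over 61 s, if anything falls off the work surface, if the arm or the gripper's body presses on something with over 40 N, if the wrist force passes 120 N, or if a joint passes its speed limit or range.

## Working session

There is one attempt and no reset: what is moved stays moved. The work goes in short steps, Python scripts to look and compute and a tool call to move; the robot and the scene stay as the last step left them, time stands still between calls to the robot, and variables do not carry over. Pictures are saved under pics/ and viewed, and the job is handed in when it is done.

Besides the shell and the picture viewer there is one more tool, called as name(argument=value, ...), one argument or row to a line, values as JSON. drive_tool: Moves the arm, as the interface text tells. Shift numbers are shares of 0.04 m and turn numbers shares of 4 degrees, none past 1 either way. Its arguments: {"type":"object","properties":{"targets":{"type":"array","items":{"type":"object","properties":{"dx":{"type":"number"},"dy":{"type":"number"},"dz":{"type":"number"},"ax":{"type":"number"},"ay":{"type":"number"},"az":{"type":"number"},"hand":{"type":"number"}}}},"grip_force":{"type":"number"}},"required":["targets"]}

```bash
mkdir -p pics; ls; python3 - <<'E'
from workcell import ctrl
import cv2
s=ctrl.sense();print({k:s[k] for k in('time_s','ee_pos','tool_rot','opening')})
for n in('top','scene'):
    cv2.imwrite(f'pics/{n}0.png',ctrl.read_camera(n))
    c=ctrl.get_calibration(n);print(n,c)
E
```

```text
pics
{'time_s': 0.0, 'ee_pos': array([ 0.15594197, -0.5527327 ,  0.19528866]), 'tool_rot': array([-3.14120490e+00,  1.92193996e-03, -1.29602538e+00]), 'opening': 1.0025645815386839}
top {'camera_matrix': array([[361.58388008,   0.        , 257.24154934],
       [  0.        , 361.58388008, 194.65119452],
       [  0.        ,   0.        ,   1.        ]]), 'cam_to_world': array([[ 0.00647474, -0.99747915,  0.07066414,  0.50736164],
       [-0.99987873, -0.00745878, -0.01367071,  0.11624405],
       [ 0.01416332, -0.07056706, -0.99740648,  0.94590635],
       [ 0.        ,  0.        ,  0.        ,  1.        ]])}
scene {'camera_matrix': array([[349.29884305,   0.        , 249.76242352],
       [  0.        , 349.29884305, 193.73466179],
       [  0.        ,   0.        ,   1.        ]]), 'cam_to_world': array([[-0.78444566, -0.38605759,  0.48539112,  0.14217153],
       [-0.62011313,  0.50114414, -0.6035845 ,  0.62679867],
       [-0.01023254, -0.77447665, -0.63251973,  0.6541777 ],
       [ 0.        ,  0.        ,  0.        ,  1.        ]])}
```

View pics/top0.png

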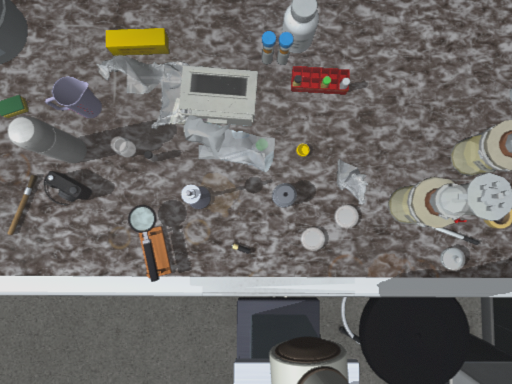

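View pics/scene0.png

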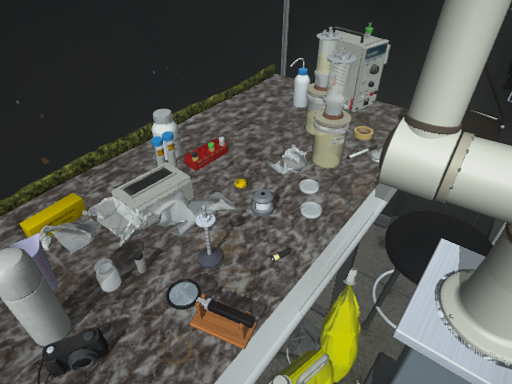

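Top view: the gauge is at about (197,198), the lamp at (284,195), the loupe lens at (142,219) with its handle running to (152,275), and the cell at (238,247). The cap is at (303,150) and the vial near (146,153). Dish candidates are the white discs at (313,239) and (346,216). (452,258) is a grey lid-like object. I'll crop these and measure.

```bash
cat > h.py <<'E'
import numpy as np, cv2
from workcell import ctrl
def ray(c,u,v,z):
    K=np.array(c['camera_matrix']);T=np.array(c['cam_to_world'])
    d=T[:3,:3]@np.linalg.inv(K)@np.array([u,v,1.]);o=T[:3,3]
    return o+d*(z-o[2])/d[2]
def proj(c,p):
    T=np.linalg.inv(np.array(c['cam_to_world']));q=np.array(c['camera_matrix'])@(T[:3,:3]@np.array(p)+T[:3,3]);return q[:2]/q[2]
def tri(l):
    A=np.zeros((3,3));b=np.zeros(3)
    for c,u,v in l:
        T=np.array(c['cam_to_world']);d=T[:3,:3]@np.linalg.inv(c['camera_matrix'])@np.array([u,v,1.]);d/=np.linalg.norm(d)
        P=np.eye(3)-np.outer(d,d);A+=P;b+=P@T[:3,3]
    return np.linalg.solve(A,b)
E
python3 - <<'E'
from h import *
t=cv2.imread('pics/top0.png');s=cv2.imread('pics/scene0.png')
cv2.imwrite('pics/t_dish.png',cv2.resize(t[140:280,220:370],None,fx=4,fy=4,interpolation=2))
cv2.imwrite('pics/t_loupe.png',cv2.resize(t[170:290,110:260],None,fx=5,fy=5,interpolation=2)[:600,:750])
cv2.imwrite('pics/s_a.png',cv2.resize(s[170:350,150:340],None,fx=3,fy=3,interpolation=2))
c=ctrl.get_calibration('top')
for u,v in((313,239),(346,216),(452,258)):
    p=ray(c,u,v,.008);print(p,np.hypot(p[0],p[1]))
E
```

```text
[ 0.4600124  -0.04143777  0.008     ] 0.46187498099367963
[ 0.51991585 -0.1276563   0.008     ] 0.5353584025375876
[ 0.41320531 -0.40181368  0.008     ] 0.5763617471217625
```

View pics/t_dish.png

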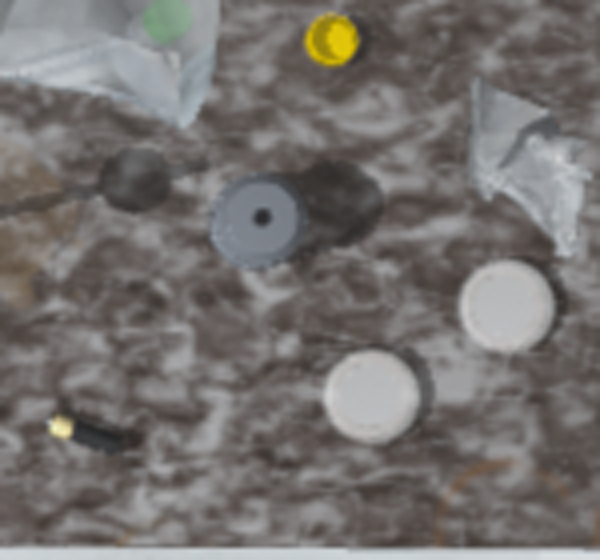

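View pics/t_loupe.png

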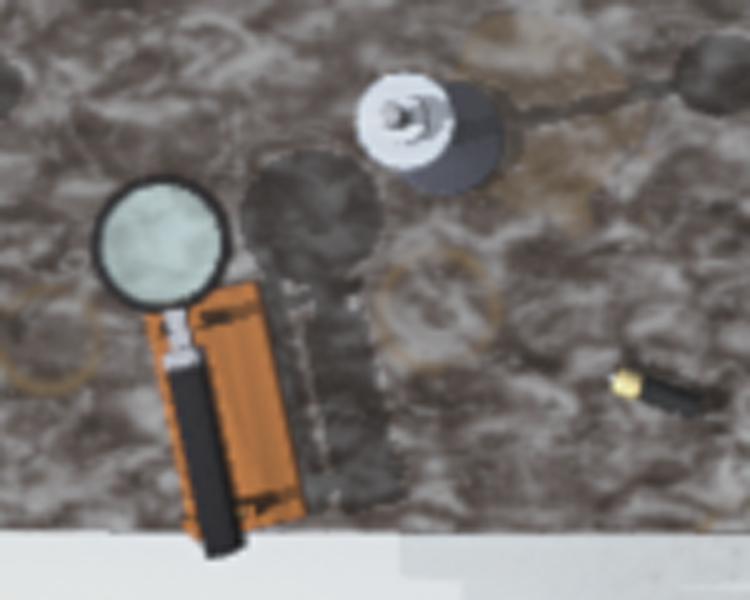

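View pics/s_a.png

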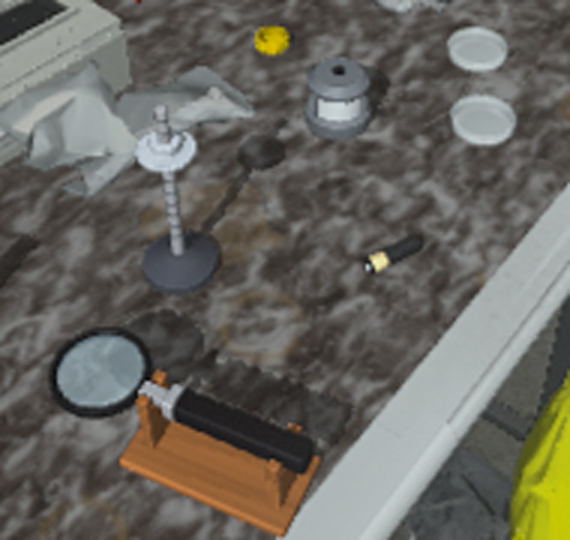

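```bash
python3 - <<'E'
from h import *
c=ctrl.get_calibration('top');s=ctrl.get_calibration('scene')
t=cv2.imread('pics/top0.png')
cv2.imwrite('pics/t_x.png',cv2.resize(t[150:290,380:512],None,fx=4,fy=4,interpolation=2))
m=lambda x,y,f,u0,v0:((x+.5)/f-.5+u0,(y+.5)/f-.5+v0)
print('dish',ray(c,*m(507.5,306,4,220,140),.010))
print('lamp',ray(c,*m(262,217,4,220,140),.059),'bottom outline',ray(c,*m(258,221,4,220,140),.055))
ct=m(406,121,5,110,170);cs=m(165,151,3,150,170)
print('collar',tri([(c,*ct),(s,*cs)]))
pt=m(395,115,5,110,170);ps=m(161,110,3,150,170)
print('posttop',tri([(c,*pt),(s,*ps)]),ray(c,*pt,.17))
print('foot scene',ray(s,*m(181,257,3,150,170),.02))
print('lens',tri([(c,*m(162,242,5,110,170)),(s,*m(101,371,3,150,170))]),ray(c,*m(162,242,5,110,170),.0595))
print('tail',ray(c,*m(225,552,5,110,170),.064))
print('head',ray(c,*m(186,366,5,110,170),.064))
print('cell',ray(c,238,247,.01),'cap',ray(c,303,150,.013))
E
```

```text
dish [ 0.51957407 -0.12843393  0.01      ]
lamp [0.57262646 0.03543828 0.059     ] bottom outline [0.57042281 0.03754699 0.055     ]
collar [0.56671635 0.25585052 0.12839113]
posttop [0.56675634 0.25429945 0.1669327 ] [0.56564496 0.25298832 0.17      ]
foot scene [0.56053997 0.25962304 0.02      ]
lens [0.51107666 0.38570817 0.05532404] [0.51105147 0.38443728 0.0595    ]
tail [0.36302822 0.34874394 0.064     ]
head [0.45141997 0.36982494 0.064     ]
cell [0.43859466 0.15193777 0.01      ] cap [ 0.69137175 -0.01541999  0.013     ]
```

View pics/t_x.png

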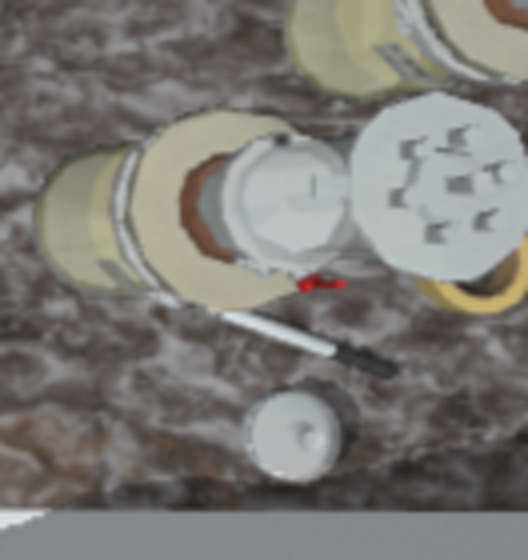

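Candidates for the dish:
- (346,216): range 0.535 m.
- (313,239): range 0.462 m.
- (452,258): a domed lid with a knob, so not a dish.

I'm taking (346,216), which is at about (0.5195, -0.128). The crop shows a flat white disc with a rim. Next I'll move over it.

drive_tool(
  targets=[
    {"dx":-0.64,"dy":-0.96,"hand":1},
    {"dx":-0.64,"dy":-0.96,"hand":1},
    {"dx":-0.64,"dy":-0.96,"hand":1},
    {"dx":-0.64,"dy":-0.96,"hand":1},
    {"dx":-0.64,"dy":-0.96,"hand":1},
    {"dx":-0.64,"dy":-0.96,"hand":1},
    {"dx":-0.64,"dy":-0.96,"hand":1},
    {"dx":-0.64,"dy":-0.96,"hand":1},
    {"dx":-0.64,"dy":-0.96,"hand":1},
    {"dx":-0.64,"dy":-0.96,"hand":1},
    {"dx":-0.64,"dy":-0.96,"hand":1},
  ],
  grip_force=25,
)

```text
invalid input at $.targets[0]: expected keys dx, dy, dz, ax, ay, az, hand
```

```bash
cat >> h.py <<'E'
from scipy.spatial.transform import Rotation as Ro
def go(x,y,z,yaw=None):
    s=ctrl.sense();R=Ro.from_euler('xyz',s['tool_rot'])
    d=R.inv().apply(np.array([x,y,z])-s['ee_pos'])/.04
    yw=s['tool_rot'][2] if yaw is None else yaw
    G=Ro.from_euler('xyz',[np.pi,0,yw])
    a=np.degrees((R.inv()*G).as_rotvec())/4
    print('t',s['time_s'],'pos',s['ee_pos'].round(4),'rot',s['tool_rot'].round(4),'open',round(s['opening'],3),'F',np.round(s['ft_force'],1));print('shift units',d.round(3),'turn',a.round(3))
E
python3 - <<'E'
from h import *
go(.5195,-.128,.11)
cv2.imwrite('pics/w1.png',ctrl.read_camera('wrist'));print(ctrl.get_calibration('wrist'))
E
```

```text
t 0.1 pos [ 0.156  -0.5528  0.1954] rot [-3.1412e+00  1.7000e-03 -1.2960e+00] open 1.002 F [-0.   0.2  0.3]
shift units [ -7.752 -11.628   2.153] turn [-0.006  0.024 -0.   ]
{'camera_matrix': array([[277.65384643,   0.        , 257.99829714],
       [  0.        , 277.65384643, 196.58071081],
       [  0.        ,   0.        ,   1.        ]]), 'cam_to_world': array([[ 2.71071709e-01, -9.09216335e-01, -3.15983836e-01,
         2.37990568e-01],
       [-9.62558774e-01, -2.56341771e-01, -8.81447820e-02,
        -5.30584652e-01],
       [-8.57180489e-04,  3.28046570e-01, -9.44661163e-01,
         3.73347662e-01],
       [ 0.00000000e+00,  0.00000000e+00,  0.00000000e+00,
         1.00000000e+00]])}
```

View pics/w1.png

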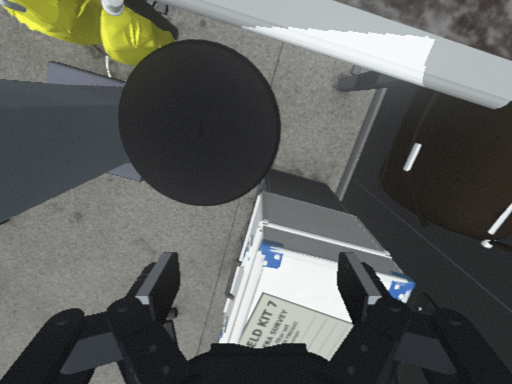

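The call was refused because each row needs every key, so the arm hasn't moved. The wrist picture shows only the floor at the start pose. I'll resend with full rows.

drive_tool(
  targets=[
    {"dx":-0.64,"dy":-0.96,"dz":0,"ax":0,"ay":0,"az":0,"hand":1},
    {"dx":-0.64,"dy":-0.96,"dz":0,"ax":0,"ay":0,"az":0,"hand":1},
    {"dx":-0.64,"dy":-0.96,"dz":0,"ax":0,"ay":0,"az":0,"hand":1},
    {"dx":-0.64,"dy":-0.96,"dz":0,"ax":0,"ay":0,"az":0,"hand":1},
    {"dx":-0.64,"dy":-0.96,"dz":0,"ax":0,"ay":0,"az":0,"hand":1},
    {"dx":-0.64,"dy":-0.96,"dz":0,"ax":0,"ay":0,"az":0,"hand":1},
    {"dx":-0.64,"dy":-0.96,"dz":0,"ax":0,"ay":0,"az":0,"hand":1},
    {"dx":-0.64,"dy":-0.96,"dz":0,"ax":0,"ay":0,"az":0,"hand":1},
    {"dx":-0.64,"dy":-0.96,"dz":0,"ax":0,"ay":0,"az":0,"hand":1},
    {"dx":-0.64,"dy":-0.96,"dz":0,"ax":0,"ay":0,"az":0,"hand":1},
    {"dx":-0.64,"dy":-0.96,"dz":0,"ax":0,"ay":0,"az":0,"hand":1},
  ],
  grip_force=25,
)

```text
time_s: 1.52
ee_pos: [0.4938, -0.1561, 0.1935]
tool_rot: [-3.141, 0.005, -1.303]
ft_force: [-0.2, 0.2, 0.9]
opening: 1.002
```

```bash
python3 - <<'E'
from h import *
go(.5195,-.128,.11)
c=ctrl.get_calibration('wrist');cv2.imwrite('pics/w2.png',ctrl.read_camera('wrist'));print(proj(c,(.5195,-.128,.01)))
E
```

```text
t 1.525 pos [ 0.4938 -0.1561  0.1935] rot [-3.1415  0.0046 -1.3028] open 1.002 F [-0.2  0.2  0.9]
shift units [-0.497 -0.805  2.091] turn [-0.001  0.065 -0.   ]
[242.38276511 143.38806599]
```

View pics/w2.png

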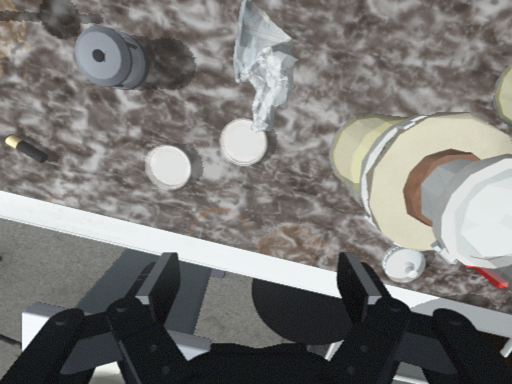

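The wrist picture shows the target dish at (244,142), against a predicted (242,143), so the two agree. The other dish is at (168,166). I'll go above the target and descend.

```bash
python3 - <<'E'
from h import *
c=ctrl.get_calibration('wrist');i=cv2.imread('pics/w2.png')
h=cv2.cvtColor(i,cv2.COLOR_BGR2HSV);m=((h[...,2]>165)&(h[...,1]<40)).astype('uint8')
m=cv2.morphologyEx(m,cv2.MORPH_OPEN,np.ones((9,9)))
n,l,st,ce=cv2.connectedComponentsWithStats(m)
for k in range(1,n):
    if 500<st[k,4]<3000: print(st[k],ce[k],ray(c,*ce[k],.008))
E
```

```text
[ 76  38  29  39 669] [88.31689088 58.06726457] [0.5702828  0.07835554 0.008     ]
[334 122  35  52 977] [349.21289662 145.32753327] [ 0.55704002 -0.25726767  0.008     ]
[ 147  146   43   44 1553] [167.72891178 166.95556986] [ 0.46498562 -0.03441141  0.008     ]
[391 287  54  25 781] [416.9078105  299.18822023] [ 0.35984795 -0.44950653  0.008     ]
[464 306  48  29 886] [489.17832957 319.52031603] [ 0.35522395 -0.57961585  0.008     ]
```

drive_tool(
  targets=[
    {"dx":-0.25,"dy":-0.4,"dz":1,"ax":0,"ay":0.03,"az":0,"hand":1},
    {"dx":-0.25,"dy":-0.4,"dz":1,"ax":0,"ay":0.03,"az":0,"hand":1},
  ],
)

```text
time_s: 1.82
ee_pos: [0.526, -0.1231, 0.1155]
tool_rot: [-3.132, -0.003, -1.298]
ft_force: [0.2, -0.7, 0.1]
opening: 1.006
```

```bash
python3 - <<'E'
from h import *
c=ctrl.get_calibration('wrist');cv2.imwrite('pics/w3.png',ctrl.read_camera('wrist'));print(proj(c,(.5195,-.128,.01)))
go(.5195,-.128,.001)
E
```

```text
[259.80041502 192.27715278]
t 1.875 pos [ 0.5235 -0.12    0.1097] rot [-3.138   0.0038 -1.2969] open 0.997 F [-2.8  2.6 -3.5]
shift units [0.175 0.159 2.715] turn [-0.052  0.055 -0.   ]
```

View pics/w3.png

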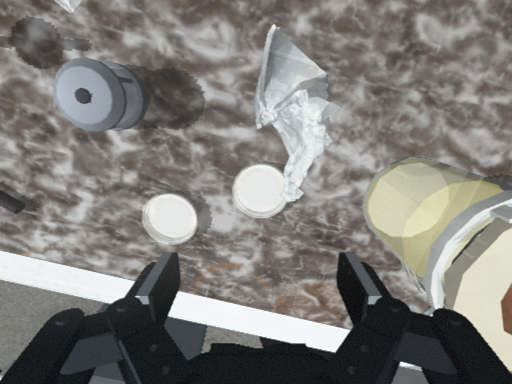

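Dish at (260,190), predicted (260,192). The arm hadn't settled yet, so I'll step down partway and check once it is still.

drive_tool(
  targets=[
    {"dx":0.1,"dy":0.1,"dz":0.7,"ax":-0.05,"ay":0.05,"az":0,"hand":1},
    {"dx":0,"dy":0,"dz":0.4,"ax":0,"ay":0,"az":0,"hand":1},
    {"dx":0,"dy":0,"dz":0,"ax":0,"ay":0,"az":0,"hand":1},
  ],
)

```text
time_s: 2.25
ee_pos: [0.5199, -0.1245, 0.0641]
tool_rot: [3.139, 0.002, -1.296]
ft_force: [0.1, -0.4, 0.2]
opening: 1.0
```

```bash
python3 - <<'E'
from h import *
c=ctrl.get_calibration('wrist');i=ctrl.read_camera('wrist');cv2.imwrite('pics/w4.png',i);print(proj(c,(.5195,-.128,.01)))
go(.5195,-.128,.001)
c2=ctrl.get_calibration('wrist');print(ray(c,256,192,0)-ray(c2,256,192,0))
h=cv2.cvtColor(i,cv2.COLOR_BGR2HSV);m=((h[...,2]>165)&(h[...,1]<40)).astype('uint8')
cv2.imwrite('pics/w4c.png',cv2.resize(i[150:330,130:390],None,fx=3,fy=3))
E
```

```text
[261.06203639 202.55063377]
t 2.3 pos [ 0.5204 -0.1248  0.0649] rot [ 3.1406e+00  1.0000e-03 -1.2957e+00] open 0.996 F [ 0.9  0.3 -0.5]
shift units [0.072 0.043 1.598] turn [0.014 0.014 0.   ]
[-0.000402   0.0004136  0.       ]
```

View pics/w4c.png

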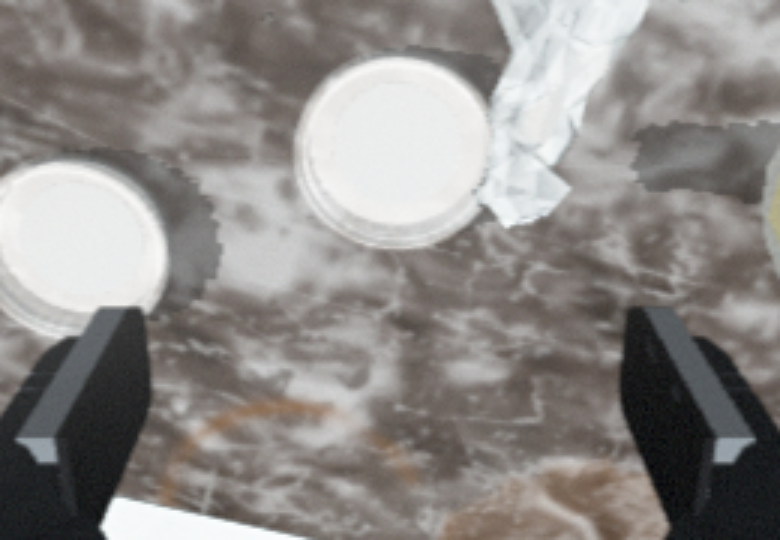

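The film's tip touches the dish's right side, at about crop (490–570, 170–225). A jaw line along the image x axis would land on it, so I'll turn the gripper about 60° clockwise and refine the dish position.

```bash
python3 - <<'E'
from h import *
c=ctrl.get_calibration('wrist')
print(ray(c,130+(394.5)/3,150+(147.5)/3,.0105))
t=ctrl.get_calibration('top')
i=cv2.imread('pics/top0.png');h=cv2.cvtColor(i,cv2.COLOR_BGR2HSV);m=((h[...,2]>165)&(h[...,1]<25)).astype('uint8');m[:, :330]=0
m=cv2.morphologyEx(m,cv2.MORPH_OPEN,np.ones((7,7)));n,l,st,ce=cv2.connectedComponentsWithStats(m)
for k in range(1,n):
  if abs(ce[k][0]-346)<8 and abs(ce[k][1]-216)<8: print(st[k],ce[k],ray(t,*ce[k],.010))
E
```

```text
[ 0.52322765 -0.12786788  0.0105    ]
[336 206  20  21 362] [345.43370166 216.14917127] [ 0.51949308 -0.12565826  0.01      ]
```

drive_tool(
  targets=[
    {"dx":0.0,"dy":0,"dz":-0.1,"ax":0,"ay":0,"az":1,"hand":1},
    {"dx":0.0,"dy":0,"dz":-0.1,"ax":0,"ay":0,"az":1,"hand":1},
    {"dx":0,"dy":0,"dz":0,"ax":0,"ay":0,"az":1,"hand":1},
    {"dx":0,"dy":0,"dz":0,"ax":0,"ay":0,"az":1,"hand":1},
    {"dx":0,"dy":0,"dz":0,"ax":0,"ay":0,"az":1,"hand":1},
    {"dx":0,"dy":0,"dz":0,"ax":0,"ay":0,"az":1,"hand":1},
    {"dx":0,"dy":0,"dz":0,"ax":0,"ay":0,"az":1,"hand":1},
    {"dx":0,"dy":0,"dz":0,"ax":0,"ay":0,"az":1,"hand":1},
    {"dx":0,"dy":0,"dz":0,"ax":0,"ay":0,"az":1,"hand":1},
    {"dx":0,"dy":0,"dz":0,"ax":0,"ay":0,"az":1,"hand":1},
    {"dx":0,"dy":0,"dz":0,"ax":0,"ay":0,"az":1,"hand":1},
    {"dx":0,"dy":0,"dz":0,"ax":0,"ay":0,"az":1,"hand":1},
    {"dx":0,"dy":0,"dz":0,"ax":0,"ay":0,"az":1,"hand":1},
    {"dx":0,"dy":0,"dz":0,"ax":0,"ay":0,"az":1,"hand":1},
    {"dx":0,"dy":0,"dz":0,"ax":0,"ay":0,"az":1,"hand":1},
    {"dx":0,"dy":0,"dz":0,"ax":0,"ay":0,"az":0,"hand":1},
  ],
)

```text
time_s: 4.3
ee_pos: [0.5383, -0.1371, 0.1058]
tool_rot: [-3.095, 0.017, -2.382]
ft_force: [-0.5, -0.5, 1.1]
opening: 0.996
```

```bash
python3 - <<'E'
from h import *
c=ctrl.get_calibration('wrist');i=ctrl.read_camera('wrist');print(proj(c,(.5195,-.128,.01)))
go(.5205,-.1275,.001)
cv2.imwrite('pics/w5c.png',cv2.resize(i[130:384,100:420],None,fx=2.3,fy=2.3))
E
```

```text
[266.47271387 209.78677166]
t 4.35 pos [ 0.5385 -0.1372  0.1058] rot [-3.095   0.0173 -2.381 ] open 1.001 F [ 0.3 -0.2  0.5]
shift units [0.204 0.606 2.592] turn [-0.667  0.248 -0.006]
```

View pics/w5c.png

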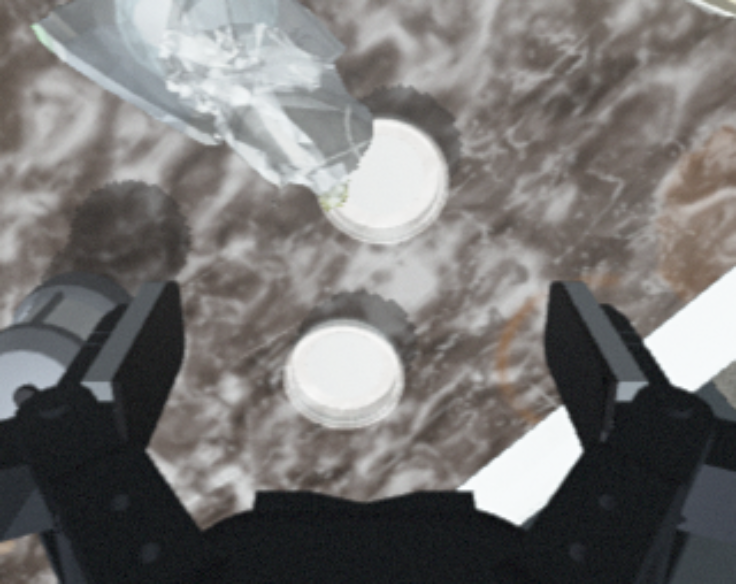

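The film looks tall here and covers the dish from the up-left. I need its real extent, so I'll triangulate its edges with the fixed cameras.

```bash
python3 - <<'E'
from h import *
s=cv2.imread('pics/scene0.png')[130:220,250:350];t=cv2.imread('pics/top0.png')[140:240,310:390]
a=cv2.resize(s,None,fx=5,fy=5,interpolation=2);b=cv2.resize(t,None,fx=5,fy=5,interpolation=2)
cv2.imwrite('pics/film_s.png',a);cv2.imwrite('pics/film_t.png',b)
E
```

```text
(no output)
```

View pics/film_s.png

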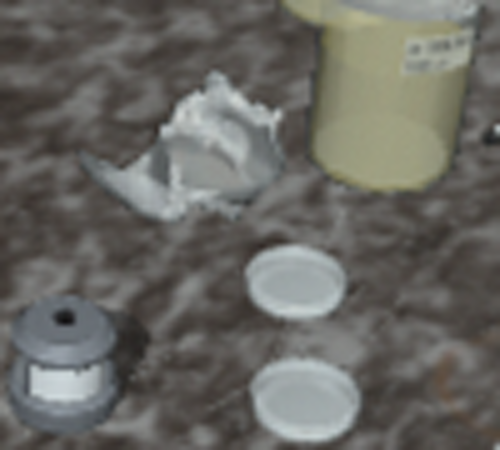

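View pics/film_t.png

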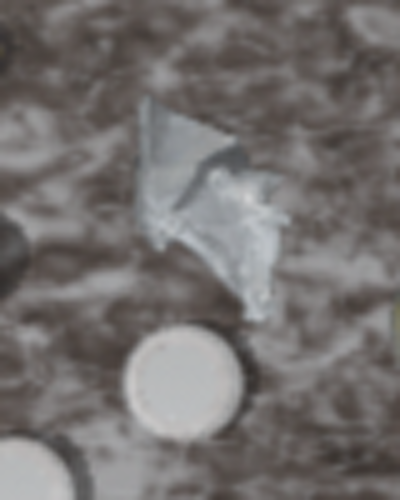

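```bash
python3 - <<'E'
from h import *
c=ctrl.get_calibration('wrist');st=ctrl.sense()
T=np.eye(4);T[:3,:3]=Ro.from_euler('xyz',st['tool_rot']).as_matrix();T[:3,3]=st['ee_pos']
X=np.linalg.inv(T)@c['cam_to_world']
def wc(p,r):
    T=np.eye(4);T[:3,:3]=Ro.from_euler('xyz',r).as_matrix();T[:3,3]=p
    return dict(camera_matrix=c['camera_matrix'],cam_to_world=T@X)
w4=wc([.5204,-.1248,.0649],[3.1406,.001,-1.2957]);w5=c;t=ctrl.get_calibration('top');s=ctrl.get_calibration('scene')
tt=lambda x,y:(t,310+x/5-.4,140+y/5-.4)
ss=lambda x,y:(s,250+x/5-.4,130+y/5-.4)
# tip: 
print('tip', tri([tt(260,315),(w4,130+510/3,150+225/3)]), tri([tt(260,315),(w5,100+332/2.3,130+205/2.3)]),tri([(w4,130+510/3,150+225/3),(w5,100+332/2.3,130+205/2.3)]))
print('peak', tri([tt(285,215),ss(215,75)]))
print('back corner', tri([tt(147,95),ss(85,155)]),'low left',tri([tt(155,240),ss(165,215)]))
print('dish w5',ray(w5,100+388/2.3,130+178/2.3,.0105),'w4',ray(w4,130+394.5/3,150+147.5/3,.0105))
for z in(0,.02,.04,.06): print(z,ray(t,362,203,z))
print('dish scene',ray(s,250+297/5-.4,130+275/5-.4,.0105), 'near',ray(s,250+306/5-.4,130+393/5-.4,.0105),'near top',ray(t,312.8,238.8,.0105))
E
```

```text
tip [ 0.54980004 -0.13846516  0.11114951] [ 0.55042953 -0.13741046  0.11059393] [ 0.55156457 -0.13844048  0.11486962]
peak [ 0.59800761 -0.14811879  0.11294889]
back corner [ 0.6607652  -0.10001105  0.0562974 ] low left [ 0.59536157 -0.10399597  0.03767022]
dish w5 [ 0.51992079 -0.1317238   0.0105    ] w4 [ 0.52346076 -0.12722388  0.0105    ]
0 [ 0.55443074 -0.17232814  0.        ]
0.02 [ 0.55343552 -0.16622665  0.02      ]
0.04 [ 0.5524403  -0.16012515  0.04      ]
0.06 [ 0.55144509 -0.15402366  0.06      ]
dish scene [ 0.52214281 -0.12994558  0.0105    ] near [ 0.46317641 -0.04084433  0.0105    ] near top [ 0.46064792 -0.04050316  0.0105    ]
```

Two independent view pairs agree on the film tip: about (0.550, -0.138, 0.111). It overhangs towards the dish. I'll use jaws along world y, so they straddle the film, and tilt the tool about 16° so the gripper body leans back toward the robot. First I'll rise and back off.

drive_tool(
  targets=[
    {"dx":0,"dy":0,"dz":-1,"ax":0,"ay":0,"az":0,"hand":1},
    {"dx":0.3,"dy":0.3,"dz":-0.4,"ax":-0.3,"ay":0.1,"az":-1,"hand":1},
    {"dx":0.3,"dy":0.3,"dz":0,"ax":-0.3,"ay":0.1,"az":-1,"hand":1},
    {"dx":0.3,"dy":0.3,"dz":0,"ax":0,"ay":0,"az":-1,"hand":1},
    {"dx":0.2,"dy":0.3,"dz":0,"ax":0,"ay":0,"az":-1,"hand":1},
    {"dx":0,"dy":0.3,"dz":0,"ax":0,"ay":0,"az":-1,"hand":1},
    {"dx":0,"dy":0,"dz":0,"ax":0,"ay":0,"az":-1,"hand":1},
    {"dx":0,"dy":0,"dz":0,"ax":0,"ay":0,"az":-1,"hand":1},
    {"dx":0,"dy":0,"dz":0,"ax":0,"ay":0,"az":-1,"hand":1},
    {"dx":0,"dy":0,"dz":0,"ax":0,"ay":0,"az":-1,"hand":1},
    {"dx":0,"dy":0,"dz":0,"ax":0,"ay":0,"az":-1,"hand":1},
    {"dx":0,"dy":0,"dz":0,"ax":0,"ay":0,"az":-1,"hand":1},
  ],
)

```text
time_s: 5.85
ee_pos: [0.4611, -0.1352, 0.1715]
tool_rot: [-3.126, -0.011, -1.573]
ft_force: [-0.6, -0.1, -0.6]
opening: 1.001
```

```bash
cat >> h.py <<'E'
def go2(x,y,z,yaw,tilt):
    s=ctrl.sense();R=Ro.from_euler('xyz',s['tool_rot'])
    G=Ro.from_euler('xyz',[np.pi,0,yaw])*Ro.from_euler('x',tilt)
    print('t',s['time_s'],'pos',s['ee_pos'].round(4),'rot',s['tool_rot'].round(4),'open',round(s['opening'],3),'F',np.round(s['ft_force'],1))
    print('now-frame shift',(R.inv().apply(np.array([x,y,z])-s['ee_pos'])/.04).round(3),'goal-frame shift',(G.inv().apply(np.array([x,y,z])-s['ee_pos'])/.04).round(3),'turn',(np.degrees((R.inv()*G).as_rotvec())/4).round(3))
E
python3 - <<'E'
from h import *
go2(.505,-.129,.06,-np.pi/2,np.radians(16))
E
```

```text
t 5.85 pos [ 0.4611 -0.1352  0.1715] rot [-3.1257 -0.0108 -1.5731] open 1.001 F [-0.6 -0.1 -0.6]
now-frame shift [-0.188 -1.053  2.803] goal-frame shift [-0.156 -0.287  2.982] turn [ 3.773 -0.159 -0.01 ]
```

drive_tool(
  targets=[
    {"dx":-0.05,"dy":0,"dz":0.1,"ax":0.95,"ay":-0.04,"az":0,"hand":1},
    {"dx":-0.05,"dy":0,"dz":0.1,"ax":0.95,"ay":-0.04,"az":0,"hand":1},
    {"dx":-0.05,"dy":0,"dz":0.2,"ax":0.95,"ay":-0.04,"az":0,"hand":1},
    {"dx":0,"dy":0,"dz":0.2,"ax":0.95,"ay":-0.04,"az":0,"hand":1},
    {"dx":0,"dy":0,"dz":0,"ax":0,"ay":0,"az":0,"hand":1},
  ],
)

```text
time_s: 6.48
ee_pos: [0.4663, -0.1305, 0.1511]
tool_rot: [-2.848, -0.005, -1.565]
ft_force: [0.2, 0.1, 0.4]
opening: 0.999
```

```bash
python3 - <<'E'
from h import *
c=ctrl.get_calibration('wrist');i=ctrl.read_camera('wrist');print(proj(c,(.521,-.129,.0105)))
cv2.imwrite('pics/w6.png',i)
go2(.521,-.129,.002,-np.pi/2,np.radians(16))
print(np.array(c['cam_to_world'])[:3,3])
E
```

```text
[255.92307498 164.88892041]
t 6.525 pos [ 0.4671 -0.1309  0.1521] rot [-2.8466 -0.0059 -1.5644] open 1.002 F [-0.5 -0.4  0.6]
now-frame shift [-0.062 -0.198  3.981] goal-frame shift [-0.049 -0.26   3.978] turn [-0.226 -0.056  0.112]
[ 0.49637215 -0.12984688  0.34594567]
```

View pics/w6.png

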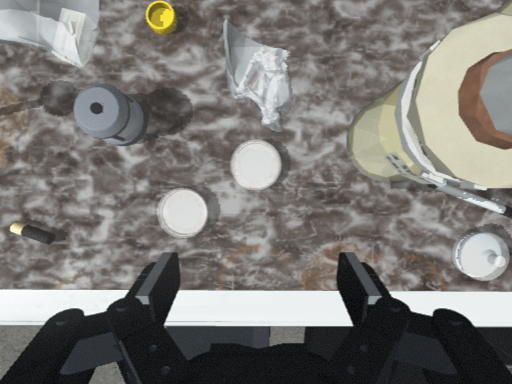

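The dish is at (256,165), exactly as predicted, and the film is above it at (265,120). I'll descend along the tilted axis.

drive_tool(
  targets=[
    {"dx":-0.02,"dy":-0.05,"dz":0.9,"ax":0,"ay":0,"az":0.1,"hand":1},
    {"dx":-0.02,"dy":-0.05,"dz":0.9,"ax":0,"ay":0,"az":0,"hand":1},
    {"dx":0,"dy":-0.05,"dz":0.8,"ax":0,"ay":0,"az":0,"hand":1},
    {"dx":0,"dy":-0.05,"dz":0.5,"ax":0,"ay":0,"az":0,"hand":1},
    {"dx":0,"dy":0,"dz":0.2,"ax":0,"ay":0,"az":0,"hand":1},
    {"dx":0,"dy":0,"dz":0,"ax":0,"ay":0,"az":0,"hand":1},
  ],
)

```text
time_s: 7.28
ee_pos: [0.5222, -0.1337, 0.0321]
tool_rot: [-2.84, -0.012, -1.566]
ft_force: [-1.2, 0.1, 0.2]
opening: 0.999
```

```bash
python3 - <<'E'
from h import *
c=ctrl.get_calibration('wrist');i=ctrl.read_camera('wrist');print(proj(c,(.521,-.129,.0105)))
cv2.imwrite('pics/w7.png',i)
go2(.521,-.129,.001,-np.pi/2,np.radians(16))
E
```

```text
[250.92046504 225.44082346]
t 7.325 pos [ 0.5224 -0.134   0.0327] rot [-2.8394 -0.013  -1.5664] open 1.001 F [-0.   0.6  0.6]
now-frame shift [-0.134  0.268  0.743] goal-frame shift [-0.124  0.252  0.751] turn [-0.329 -0.161  0.113]
```

View pics/w7.png

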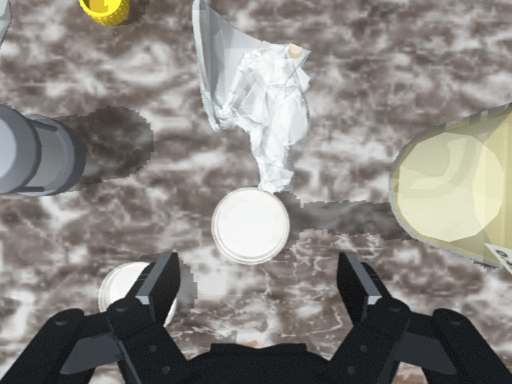

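drive_tool(
  targets=[
    {"dx":-0.07,"dy":0.13,"dz":0.4,"ax":-0.15,"ay":-0.08,"az":0.05,"hand":1},
    {"dx":-0.06,"dy":0.12,"dz":0.3,"ax":-0.15,"ay":-0.08,"az":0.05,"hand":1},
    {"dx":0,"dy":0,"dz":0,"ax":0,"ay":0,"az":0,"hand":1},
  ],
)

```text
time_s: 7.7
ee_pos: [0.5232, -0.1305, 0.0056]
tool_rot: [-2.856, -0.003, -1.57]
ft_force: [0.1, 0.3, -0.2]
opening: 1.0
```

```bash
python3 - <<'E'
from h import *
go2(.521,-.129,.001,-np.pi/2,np.radians(16))
E
```

```text
t 7.7 pos [ 0.5232 -0.1305  0.0056] rot [-2.8562 -0.0032 -1.5698] open 1.0 F [ 0.1  0.3 -0.2]
now-frame shift [-0.037  0.085  0.095] goal-frame shift [-0.037  0.084  0.095] turn [-0.088 -0.04   0.026]
```

drive_tool(
  targets=[
    {"dx":-0.03,"dy":0.05,"dz":0.11,"ax":0,"ay":0,"az":0,"hand":0.6},
    {"dx":0,"dy":0,"dz":0,"ax":0,"ay":0,"az":0,"hand":0.2},
    {"dx":0,"dy":0,"dz":0,"ax":0,"ay":0,"az":0,"hand":0},
    {"dx":0,"dy":0,"dz":0,"ax":0,"ay":0,"az":0,"hand":0},
    {"dx":0,"dy":0,"dz":0,"ax":0,"ay":0,"az":0,"hand":0},
  ],
  grip_force=25,
)

```text
time_s: 8.32
ee_pos: [0.5236, -0.1301, 0.0024]
tool_rot: [-2.853, -0.005, -1.57]
ft_force: [-0.2, 0.6, -0.6]
opening: 0.505
```

```bash
python3 - <<'E'
from h import *
go2(.521,-.129,.001,-np.pi/2,np.radians(16))
cv2.imwrite('pics/w8.png',ctrl.read_camera('wrist'))
E
```

```text
t 8.325 pos [ 0.5236 -0.1301  0.0024] rot [-2.8534 -0.005  -1.57  ] open 0.505 F [-0.2  0.6 -0.6]
now-frame shift [-0.028  0.072  0.016] goal-frame shift [-0.027  0.072  0.016] turn [-0.128 -0.065  0.031]
```

View pics/w8.png

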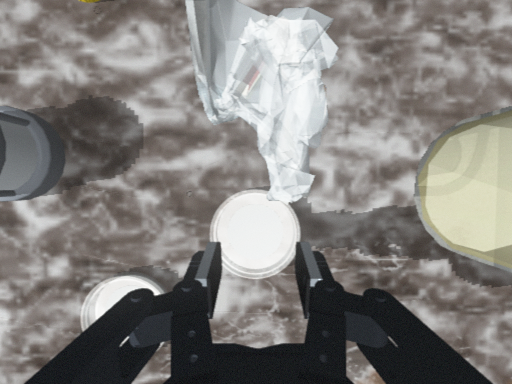

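Opening is 0.505 (about 43 mm), so the fingers missed the dish. It sits at (255,233), slightly ahead of the fingertips. I'll check where it is against the tips.

```bash
python3 - <<'E'
from h import *
c=ctrl.get_calibration('wrist');s=ctrl.sense();R=Ro.from_euler('xyz',s['tool_rot'])
i=cv2.imread('pics/w8.png')
print('tcp px',proj(c,s['ee_pos']),'dish est px',proj(c,(.521,-.129,.0105)))
# rim ellipse by eye
h=cv2.cvtColor(i,cv2.COLOR_BGR2HSV);m=((h[...,2]>200)&(h[...,1]<25)).astype('uint8');m[:195]=0;m[280:]=0;m[:,:190]=0;m[:,320:]=0
m=cv2.morphologyEx(m,cv2.MORPH_OPEN,np.ones((9,9)));n,l,st,ce=cv2.connectedComponentsWithStats(m)
for k in range(1,n): print(st[k],ce[k],ray(c,*ce[k],.004),ray(c,*ce[k],.0105))
for d in (-.021,.021):
  for w in(-.011,.011):
    for z in (-.005,-.03): print(d,w,z,proj(c,s['ee_pos']+R.apply([d,w,z])).round(0))
cv2.imwrite('pics/w8c.png',cv2.resize(i[180:330,170:340],None,fx=4,fy=4,interpolation=2))
E
```

```text
tcp px [257.25083737 228.02178668] dish est px [255.62675922 233.74598045]
[ 213  195   86   75 5328] [255.48723724 232.15934685] [ 0.52094088 -0.12888162  0.004     ] [ 0.52208134 -0.12890545  0.0105    ]
-0.021 -0.011 -0.005 [226. 216.]
-0.021 -0.011 -0.03 [222. 233.]
-0.021 0.011 -0.005 [227. 245.]
-0.021 0.011 -0.03 [223. 265.]
0.021 -0.011 -0.005 [288. 216.]
0.021 -0.011 -0.03 [293. 233.]
0.021 0.011 -0.005 [287. 245.]
0.021 0.011 -0.03 [291. 265.]
```

View pics/w8c.png

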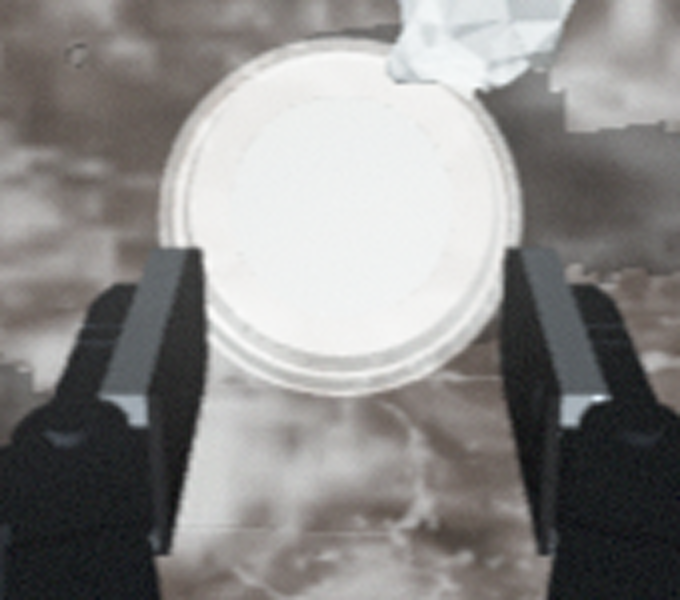

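```bash
python3 - <<'E'
from h import *
i=ctrl.read_camera('scene');c=ctrl.get_calibration('scene');s=ctrl.sense()
print(proj(c,(.521,-.129,0)),proj(c,s['ee_pos']))
cv2.imwrite('pics/s2.png',cv2.resize(i[110:235,225:385],None,fx=4.5,fy=4.5,interpolation=2))
w=ctrl.get_calibration('wrist')
R=Ro.from_euler('xyz',s['tool_rot'])
for u in(221,296.7):
  d=.1577;p=np.linalg.inv(w['camera_matrix'])@[u,242.5,1]*d;T=np.array(w['cam_to_world']);P=T[:3,:3]@p+T[:3,3];print(P,R.inv().apply(P-s['ee_pos']))
E
```

```text
[308.82833749 187.64646871] [308.35323288 186.54340857]
[ 0.52142544 -0.1094064   0.0405585 ] [-0.02046446 -0.00886334 -0.03732872]
[ 0.52144875 -0.15240138  0.04078613] [ 0.02253112 -0.00885168 -0.03734763]
```

View pics/s2.png

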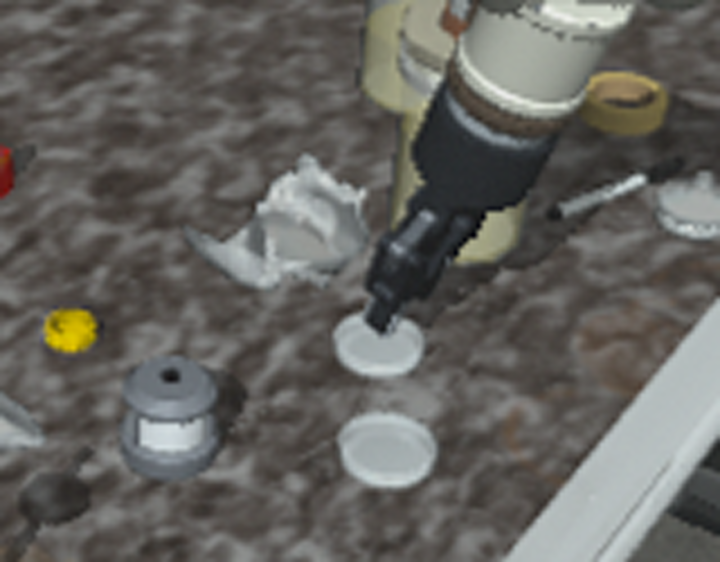

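```bash
python3 - <<'E'
from h import *
c=ctrl.get_calibration('scene')
for y in(-.105,-.11):
  for z in(0,.01,.02,.03,.04): print(y,z,proj(c,(.521,y,z)).round(1),proj(c,(.515,y,z)).round(1))
E
```

```text
-0.105 0 [304.6 191.6] [306.4 192.4]
-0.105 0.01 [305. 189.] [306.7 189.7]
-0.105 0.02 [305.3 186.3] [307.  187.1]
-0.105 0.03 [305.6 183.6] [307.3 184.4]
-0.105 0.04 [305.9 180.9] [307.7 181.6]
-0.11 0 [305.5 190.8] [307.3 191.5]
-0.11 0.01 [305.8 188.1] [307.6 188.9]
-0.11 0.02 [306.1 185.5] [307.9 186.2]
-0.11 0.03 [306.5 182.8] [308.2 183.5]
-0.11 0.04 [306.8 180.1] [308.6 180.8]
```

Both views put the fingertips about 30–35 mm above the table, so the tips stand well behind the reported TCP at this opening. I'll open to about 72 mm and advance along the tool axis in steps, watching the force.

drive_tool(
  targets=[
    {"dx":0,"dy":0,"dz":0,"ax":0,"ay":0,"az":0,"hand":0.75},
    {"dx":-0.03,"dy":0,"dz":0,"ax":0,"ay":0,"az":0,"hand":0.75},
    {"dx":0,"dy":0,"dz":0.25,"ax":0,"ay":0,"az":0,"hand":0.75},
    {"dx":0,"dy":0,"dz":0.25,"ax":0,"ay":0,"az":0,"hand":0.75},
    {"dx":0,"dy":0,"dz":0,"ax":0,"ay":0,"az":0,"hand":0.75},
  ],
)

```text
time_s: 9.05
ee_pos: [0.5293, -0.1286, -0.0186]
tool_rot: [-2.854, -0.004, -1.57]
ft_force: [-0.6, -0.0, -0.2]
opening: 0.874
```

```bash
python3 - <<'E'
from h import *
i=ctrl.read_camera('scene')
cv2.imwrite('pics/s3.png',cv2.resize(i[140:215,270:350],None,fx=8,fy=8,interpolation=2))
i=ctrl.read_camera('wrist')
cv2.imwrite('pics/w9c.png',cv2.resize(i[180:330,170:340],None,fx=4,fy=4,interpolation=2))
w=ctrl.get_calibration('wrist');go2(.52,-.129,-.01,-np.pi/2,np.radians(16.5));print('dish px',(proj(w,(.5215,-.129,.0105))-[170,180])*4)
E
```

```text
t 9.15 pos [ 0.5298 -0.129  -0.0177] rot [-2.853  -0.0053 -1.57  ] open 0.877 F [ 0.8 -0.   0.1]
now-frame shift [ 0.     0.18  -0.255] goal-frame shift [-0.001  0.18  -0.254] turn [-0.009 -0.069  0.033]
dish px [349.33449974 276.05183901]
```

View pics/s3.png

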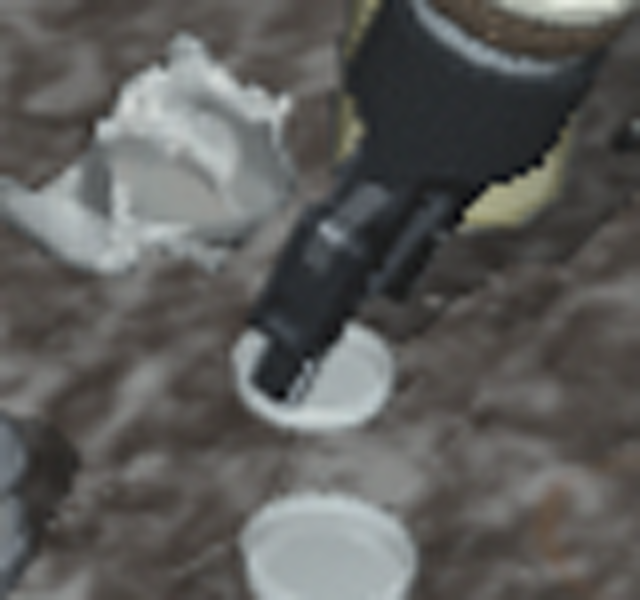

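View pics/w9c.png

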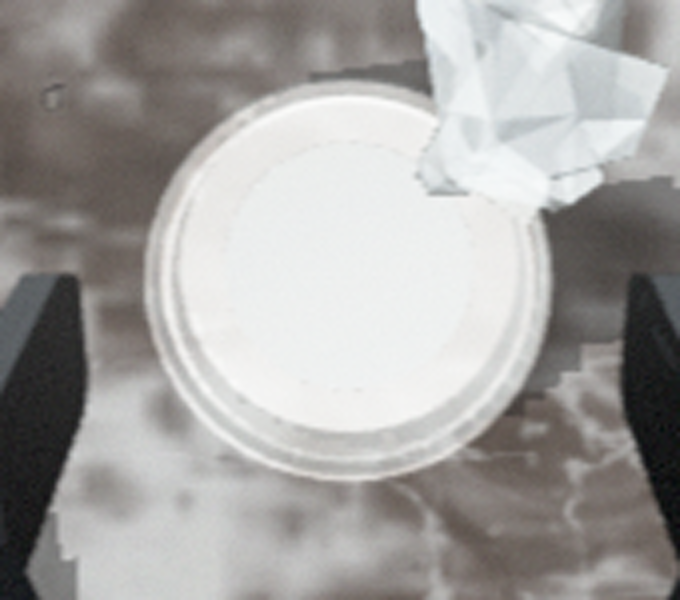

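```bash
cat > tip.py <<'E'
from h import *
def tip(ul,ur,v):
    s=ctrl.sense();w=ctrl.get_calibration('wrist');R=Ro.from_euler('xyz',s['tool_rot'])
    d=277.65*.085*s['opening']/(ur-ul)
    T=np.array(w['cam_to_world'])
    for u in(ul,ur):
        P=T[:3,:3]@(np.linalg.inv(w['camera_matrix'])@[u,v,1]*d)+T[:3,3];print('tip',P.round(4),'tool',R.inv().apply(P-s['ee_pos']).round(4))
E
python3 - <<'E'
from tip import *
tip(170+78/4,170+638/4,180+275/4)
c=ctrl.get_calibration('scene')
for z in(0,.01,.02): print(z,[proj(c,(x,-.091,z)).round(1) for x in(.505,.515,.52)])
E
```

```text
tip [ 0.5264 -0.0928  0.0303] tool [-0.0359 -0.0105 -0.0472]
tip [ 0.5264 -0.1673  0.0307] tool [ 0.0386 -0.0105 -0.0472]
0 [array([306.8, 196.1]), array([303.9, 194.8]), array([302.4, 194.1])]
0.01 [array([307.2, 193.4]), array([304.2, 192.1]), array([302.7, 191.5])]
0.02 [array([307.5, 190.7]), array([304.5, 189.4]), array([303. , 188.8])]
```

drive_tool(
  targets=[
    {"dx":0.02,"dy":0,"dz":0.22,"ax":0,"ay":0,"az":0,"hand":0.7},
    {"dx":0,"dy":0,"dz":0.18,"ax":0,"ay":0,"az":0,"hand":0.7},
    {"dx":0,"dy":0,"dz":0,"ax":0,"ay":0,"az":0,"hand":0.7},
  ],
)

```text
time_s: 9.52
ee_pos: [0.5349, -0.1302, -0.0339]
tool_rot: [-2.852, -0.006, -1.57]
ft_force: [-0.5, -0.4, -0.4]
opening: 0.85
```

```bash
python3 - <<'E'
from h import *
i=ctrl.read_camera('scene')
cv2.imwrite('pics/s4.png',cv2.resize(i[140:215,270:350],None,fx=8,fy=8,interpolation=2))
go2(.533,-.129,-.0345,-np.pi/2,np.radians(16.5))
E
```

```text
t 9.575 pos [ 0.535  -0.1303 -0.0336] rot [-2.8521 -0.0058 -1.5702] open 0.85 F [-0.2  0.1  0.2]
now-frame shift [-0.032  0.055  0.008] goal-frame shift [-0.032  0.055  0.008] turn [-0.021 -0.078  0.033]
```

View pics/s4.png

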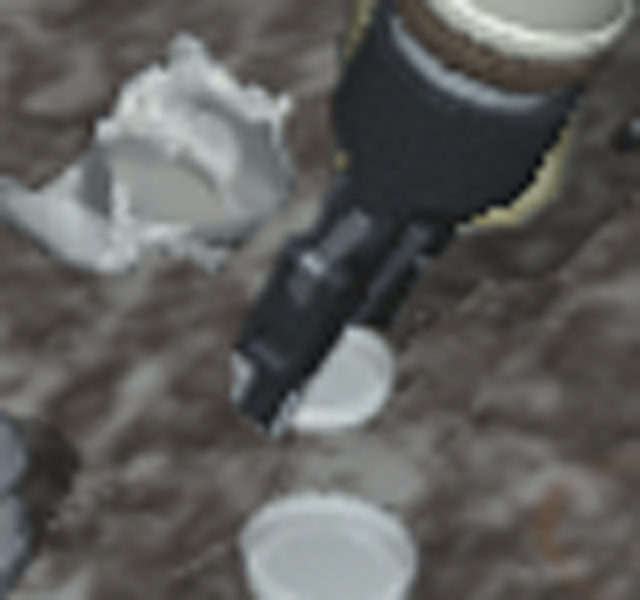

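The near fingertip is now beside the dish and just above the table, at crop (262,432). Closing.

drive_tool(
  targets=[
    {"dx":0,"dy":0,"dz":0,"ax":0,"ay":0,"az":0,"hand":0.4},
    {"dx":0,"dy":0,"dz":0,"ax":0,"ay":0,"az":0,"hand":0.2},
    {"dx":0,"dy":0,"dz":0,"ax":0,"ay":0,"az":0,"hand":0.1},
    {"dx":0,"dy":0,"dz":0,"ax":0,"ay":0,"az":0,"hand":0.1},
  ],
  grip_force=20,
)

```text
time_s: 10.07
ee_pos: [0.5354, -0.1305, -0.0329]
tool_rot: [-2.851, -0.006, -1.57]
ft_force: [0.9, -0.2, -0.1]
opening: 0.639
```

```bash
python3 - <<'E'
from h import *
i=ctrl.read_camera('wrist')
cv2.imwrite('pics/w10c.png',cv2.resize(i[160:330,150:360],None,fx=3.5,fy=3.5,interpolation=2))
go2(.533,-.129,-.0345,-np.pi/2,np.radians(16.5))
E
```

```text
t 10.125 pos [ 0.5354 -0.1305 -0.0329] rot [-2.8511 -0.0065 -1.5702] open 0.639 F [ 0.1 -0.   0.5]
now-frame shift [-0.039  0.069  0.02 ] goal-frame shift [-0.039  0.069  0.02 ] turn [-0.035 -0.086  0.035]
```

View pics/w10c.png

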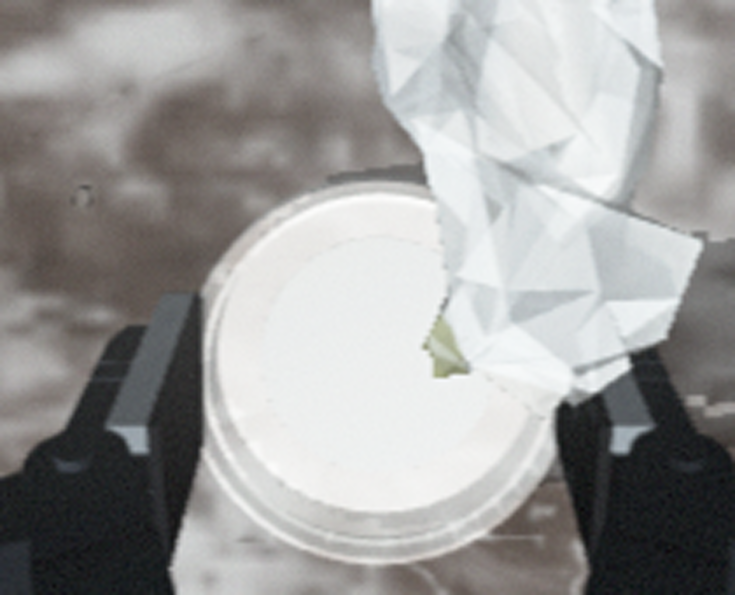

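Contact at 0.639 (about 54 mm), so the dish is held. I'll back out along the tool axis.

drive_tool(
  targets=[
    {"dx":0,"dy":0,"dz":-0.3,"ax":0,"ay":0,"az":0,"hand":-0.2},
    {"dx":0,"dy":0,"dz":-0.5,"ax":0,"ay":0,"az":0,"hand":-0.2},
    {"dx":0,"dy":0,"dz":-0.6,"ax":0,"ay":0,"az":0,"hand":-0.2},
    {"dx":0,"dy":0,"dz":-0.6,"ax":0,"ay":0,"az":0,"hand":-0.2},
    {"dx":0,"dy":0.1,"dz":-0.6,"ax":0,"ay":0,"az":0,"hand":-0.2},
    {"dx":0,"dy":0,"dz":0,"ax":0,"ay":0,"az":0,"hand":-0.2},
  ],
)

```text
time_s: 10.88
ee_pos: [0.5005, -0.1303, 0.0718]
tool_rot: [-2.849, -0.008, -1.57]
ft_force: [1.2, -0.8, -0.6]
opening: 0.639
```

```bash
python3 - <<'E'
from h import *
c=ctrl.get_calibration('wrist');i=ctrl.read_camera('wrist')
cv2.imwrite('pics/w11.png',i)
go2(.58,.1455,-.033,-np.pi/2,np.radians(16.5))
t=ctrl.read_camera('top');cv2.imwrite('pics/t2.png',t)
E
```

```text
t 10.925 pos [ 0.5001 -0.1298  0.0706] rot [-2.8509 -0.0073 -1.5702] open 0.642 F [-0.9 -0.3 -0.5]
now-frame shift [-6.901 -1.19   3.007] goal-frame shift [-6.884 -1.18   3.051] turn [-0.039 -0.098  0.037]
```

View pics/w11.png

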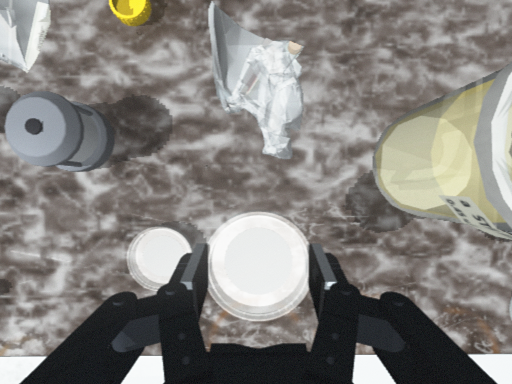

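The dish is held level in the jaws at (258,265). Carrying it across to the midpoint.

drive_tool(
  targets=[
    {"dx":-0.6,"dy":-0.1,"dz":0,"ax":0,"ay":0,"az":0,"hand":-0.2},
    {"dx":-0.9,"dy":-0.15,"dz":0,"ax":0,"ay":0,"az":0,"hand":-0.2},
    {"dx":-0.9,"dy":-0.15,"dz":0,"ax":0,"ay":0,"az":0,"hand":-0.2},
    {"dx":-0.9,"dy":-0.15,"dz":0,"ax":0,"ay":0,"az":0,"hand":-0.2},
    {"dx":-0.9,"dy":-0.15,"dz":0,"ax":0,"ay":0,"az":0,"hand":-0.2},
    {"dx":-0.9,"dy":-0.1,"dz":0,"ax":0,"ay":0,"az":0,"hand":-0.2},
    {"dx":-0.9,"dy":0,"dz":0,"ax":0,"ay":0,"az":0,"hand":-0.2},
    {"dx":-0.4,"dy":0,"dz":0,"ax":0,"ay":0,"az":0,"hand":-0.2},
    {"dx":0,"dy":0,"dz":0,"ax":0,"ay":0,"az":0,"hand":-0.2},
  ],
)

```text
time_s: 12.1
ee_pos: [0.5258, 0.1364, 0.0653]
tool_rot: [-2.87, -0.002, -1.571]
ft_force: [-0.4, -0.2, -0.3]
opening: 0.645
```

```bash
python3 - <<'E'
from h import *
c=ctrl.get_calibration('wrist');i=ctrl.read_camera('wrist')
cv2.imwrite('pics/w12.png',i)
go2(.583,.1445,-.033,-np.pi/2,np.radians(16.5))
print('lamp top px',proj(c,(.5725,.0355,.059)),'post top',proj(c,(.566,.2545,.17)),'foot',proj(c,(.566,.255,.02)))
import pickle;pickle.dump(c,open('c12.pkl','wb'))
E
```

```text
t 12.15 pos [0.5257 0.1358 0.0653] rot [-2.8706e+00 -2.5000e-03 -1.5717e+00] open 0.637 F [-0.4 -0.8 -1.3]
now-frame shift [-0.225 -0.722  2.75 ] goal-frame shift [-0.218 -0.675  2.762] turn [ 0.244 -0.037 -0.002]
lamp top px [397.66620869 162.01327293] post top [-113.03069117  161.30337508] foot [119.03312013 172.42496092]
```

View pics/w12.png

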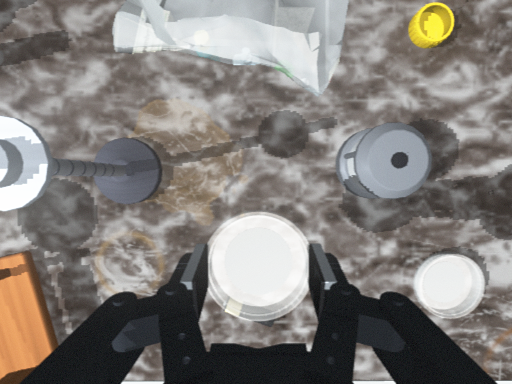

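```bash
python3 - <<'E'
from h import *
import pickle
c=pickle.load(open('c12.pkl','rb'))
print('lamp',ray(c,399.5,160,.059),'foot',ray(c,128,169.5,.02))
t=cv2.imread('pics/t2.png');cv2.imwrite('pics/t2c.png',cv2.resize(t[170:230,170:310],None,fx=5,fy=5,interpolation=2))
E
```

```text
lamp [0.57393755 0.03422645 0.059     ] foot [0.56849836 0.24724117 0.02      ]
```

View pics/t2c.png

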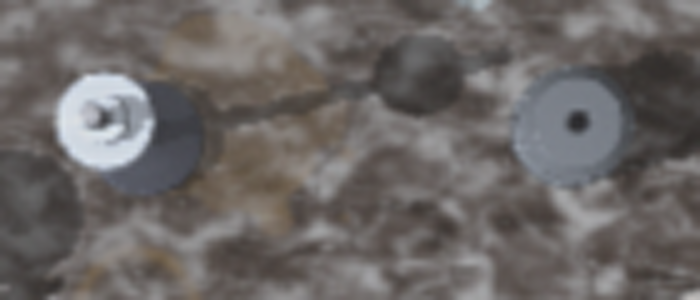

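```bash
python3 - <<'E'
from h import *
c=ctrl.get_calibration('top');print(ray(c,199,197,.02),ray(c,285,193.8,.059))
s=ctrl.get_calibration('scene')
print('lamp scene',ray(s,(340.5)/3-.4+150,(71)/3-.4+170,.059))
E
```

```text
[0.56581642 0.25264226 0.02      ] [0.57280931 0.03574661 0.059     ]
lamp scene [0.57164781 0.03533079 0.059     ]
```

drive_tool(
  targets=[
    {"dx":-0.06,"dy":-0.2,"dz":0.5,"ax":0.06,"ay":0,"az":0,"hand":-0.2},
    {"dx":-0.06,"dy":-0.2,"dz":0.6,"ax":0.06,"ay":0,"az":0,"hand":-0.2},
    {"dx":-0.06,"dy":-0.2,"dz":0.6,"ax":0.06,"ay":0,"az":0,"hand":-0.2},
    {"dx":-0.02,"dy":-0.1,"dz":0.4,"ax":0.06,"ay":0,"az":0,"hand":-0.2},
    {"dx":0,"dy":0,"dz":0.1,"ax":0,"ay":0,"az":0,"hand":-0.2},
    {"dx":0,"dy":0,"dz":0,"ax":0,"ay":0,"az":0,"hand":-0.2},
  ],
)

```text
time_s: 12.9
ee_pos: [0.5777, 0.1378, -0.0165]
tool_rot: [-2.857, -0.004, -1.578]
ft_force: [0.1, -0.0, -0.6]
opening: 0.642
```

```bash
python3 - <<'E'
from h import *
go2(.5834,.1435,-.032,-np.pi/2,np.radians(16.5))
E
```

```text
t 12.9 pos [ 0.5777  0.1378 -0.0165] rot [-2.857  -0.0036 -1.5777] open 0.642 F [ 0.1 -0.  -0.6]
now-frame shift [-0.144 -0.027  0.411] goal-frame shift [-0.142 -0.026  0.412] turn [ 0.049 -0.078 -0.081]
```

drive_tool(
  targets=[
    {"dx":-0.1,"dy":-0.02,"dz":0.2,"ax":0.08,"ay":-0.04,"az":-0.08,"hand":-0.2},
    {"dx":-0.05,"dy":0,"dz":0.15,"ax":0,"ay":0,"az":0,"hand":-0.2},
    {"dx":0,"dy":0,"dz":0,"ax":0,"ay":0,"az":0,"hand":-0.2},
  ],
)

```text
time_s: 13.28
ee_pos: [0.5833, 0.1439, -0.0292]
tool_rot: [-2.849, -0.002, -1.571]
ft_force: [-0.5, 0.2, -0.6]
opening: 0.639
```

```bash
python3 - <<'E'
from h import *
go2(.5834,.1435,-.0325,-np.pi/2,np.radians(16.5))
i=ctrl.read_camera('scene')
cv2.imwrite('pics/s5.png',cv2.resize(i[170:280,190:310],None,fx=5,fy=5,interpolation=2))
E
```

```text
t 13.275 pos [ 0.5833  0.1439 -0.0292] rot [-2.8492e+00 -2.4000e-03 -1.5715e+00] open 0.639 F [-0.5  0.2 -0.6]
now-frame shift [0.01  0.02  0.079] goal-frame shift [0.011 0.02  0.079] turn [-0.063 -0.035  0.   ]
```

View pics/s5.png

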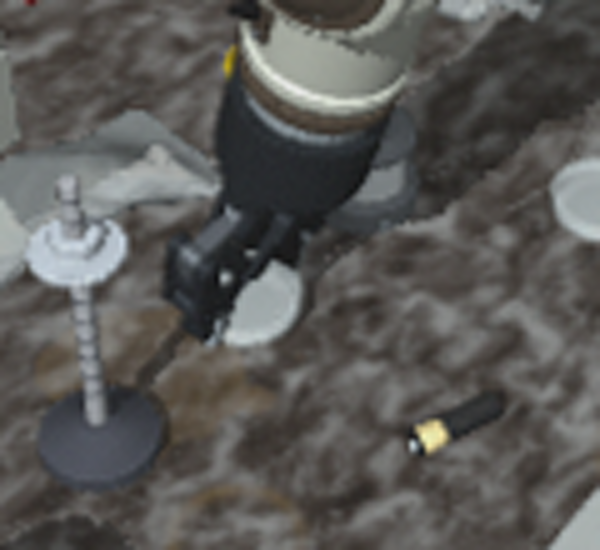

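drive_tool(
  targets=[
    {"dx":0,"dy":0,"dz":0.07,"ax":-0.03,"ay":0,"az":0,"hand":-0.2},
    {"dx":0,"dy":0,"dz":0.03,"ax":0,"ay":0,"az":0,"hand":-0.2},
    {"dx":0,"dy":0,"dz":0,"ax":0,"ay":0,"az":0,"hand":-0.2},
  ],
)

```text
time_s: 13.7
ee_pos: [0.585, 0.144, -0.0325]
tool_rot: [-2.85, -0.002, -1.571]
ft_force: [0.3, 0.7, -0.1]
opening: 0.643
```

drive_tool(
  targets=[
    {"dx":0,"dy":0,"dz":0.0,"ax":0,"ay":0,"az":0,"hand":0.35},
    {"dx":0,"dy":0,"dz":0,"ax":0,"ay":0,"az":0,"hand":0.5},
    {"dx":0,"dy":0,"dz":0,"ax":0,"ay":0,"az":0,"hand":0.75},
    {"dx":0,"dy":0,"dz":0,"ax":0,"ay":0,"az":0,"hand":0.75},
    {"dx":0,"dy":0,"dz":-0.3,"ax":0,"ay":0,"az":0,"hand":0.8},
    {"dx":0,"dy":0,"dz":-0.7,"ax":0,"ay":0,"az":0,"hand":0.8},
    {"dx":0,"dy":0,"dz":-0.9,"ax":0,"ay":0,"az":0,"hand":0.8},
    {"dx":0,"dy":0,"dz":-0.9,"ax":0,"ay":0,"az":0,"hand":0.8},
    {"dx":0,"dy":0,"dz":-0.9,"ax":0,"ay":0,"az":0,"hand":0.8},
    {"dx":0,"dy":0,"dz":-0.3,"ax":0,"ay":0,"az":0,"hand":0.8},
    {"dx":0,"dy":0,"dz":0,"ax":0,"ay":0,"az":0,"hand":0.8},
  ],
)

```text
time_s: 15.08
ee_pos: [0.5373, 0.1445, 0.1289]
tool_rot: [-2.847, -0.002, -1.571]
ft_force: [0.7, -0.3, 0.1]
opening: 0.896
```

```bash
python3 - <<'E'
from h import *
import pickle
c=ctrl.get_calibration('wrist');i=ctrl.read_camera('wrist');pickle.dump(c,open('c13.pkl','wb'))
cv2.imwrite('pics/w13.png',i)
t=ctrl.read_camera('top');cv2.imwrite('pics/t3.png',t)
cv2.imwrite('pics/t3c.png',cv2.resize(t[170:230,170:310],None,fx=5,fy=5,interpolation=2))
go2(.583,.1445,-.033,-np.pi/2,np.radians(16.5))
E
```

```text
t 15.175 pos [0.5365 0.1443 0.1272] rot [-2.8499e+00 -2.2000e-03 -1.5713e+00] open 0.899 F [ 0.7  0.1 -0.1]
now-frame shift [-0.014  0.039  4.17 ] goal-frame shift [-4.00e-03  2.40e-02  4.17e+00] turn [-0.053 -0.033  0.003]
```

View pics/w13.png

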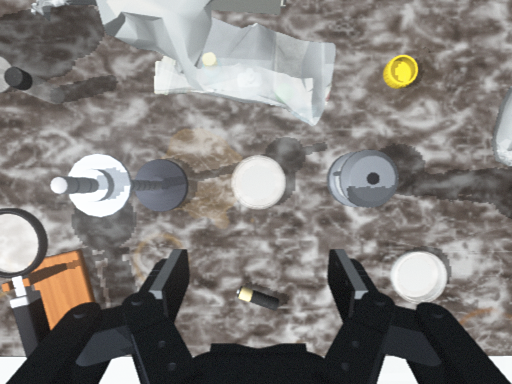

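View pics/t3c.png

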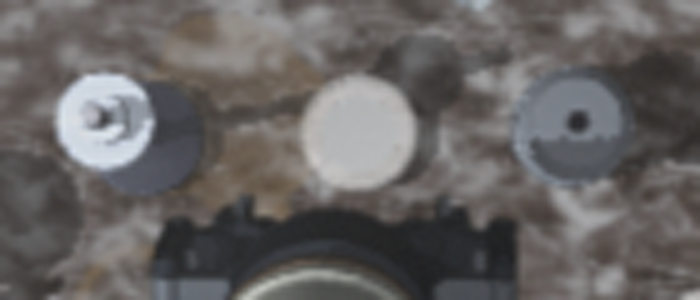

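The dish stands alone at wrist pixel (259,182), between the foot (160,185) and the lamp (372,179). The collar disc is at (99,185). Computing positions.

```bash
python3 - <<'E'
from h import *
import pickle
w=pickle.load(open('c13.pkl','rb'));t=ctrl.get_calibration('top');s=ctrl.get_calibration('scene')
i=cv2.imread('pics/w13.png');cv2.imwrite('pics/w13c.png',cv2.resize(i[140:230,40:410],None,fx=2.1,fy=2.1,interpolation=2))
cv2.imwrite('pics/w13d.png',cv2.resize(i[130:240,30:200],None,fx=4.5,fy=4.5,interpolation=2))
T=lambda x,y:(t,x/5-.4+170,y/5-.4+170)
print('dish',ray(w,259.5,182,.0105),ray(*T(359,131),.0105))
print('foot',ray(w,160,185,.02),'lamp',ray(w,372,178.5,.059),ray(*T(577.5,121.5),.059))
ct=T(105,121)
cs=(s,(165)/3-.4+150,151/3-.4+170)
print('collar w+t',tri([(w,99.5,185),ct]),'w+s',tri([(w,99.5,185),cs]),'t+s',tri([ct,cs]),'all',tri([(w,99.5,185),ct,cs]))
E
```

```text
dish [0.57116251 0.1419171  0.0105    ] [0.57034169 0.14446019 0.0105    ]
foot [0.56783642 0.2506458  0.02      ] lamp [0.57381682 0.03512419 0.059     ] [0.57256428 0.03549984 0.059     ]
collar w+t [0.56694987 0.25628256 0.12609761] w+s [0.56788599 0.25569396 0.12778178] t+s [0.56662858 0.2561742  0.12889302] all [0.56718541 0.25581339 0.12801194]
```

View pics/w13d.png

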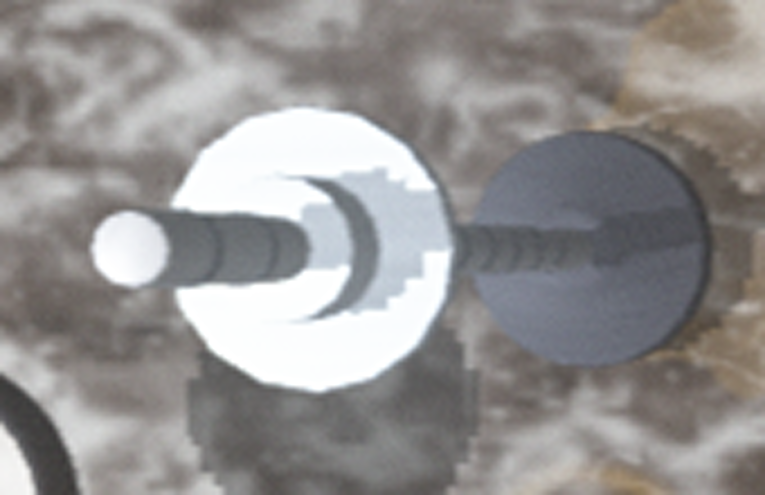

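```bash
python3 - <<'E'
from h import *
import pickle
w=pickle.load(open('c13.pkl','rb'));t=ctrl.get_calibration('top')
def zat(c,u,v,y):
    a=ray(c,u,v,0);b=ray(c,u,v,.2);return .2*(y-a[1])/(b[1]-a[1])
pt=ray(w,58.9,184.7,.17);print('post top w',pt)
f=ray(w,160.7,184.7,.02);print('foot',f)
for y in(pt[1],f[1],.2545,.2555): print(y,'disc top z',zat(w,99.0,185,y))
# top cam: post top (101,113)?, disc (105,121), foot (147,137)
P=lambda x,y:(t,x/5-.4+170,y/5-.4+170)
print('post top t',ray(*P(97,113),.17),'foot',ray(*P(147,137),.02))
for y in (.2525,.2545,.2555):print(y,zat(*P(105.5,121),y))
E
```

```text
post top w [0.56773043 0.25392809 0.17      ]
foot [0.56816324 0.24987728 0.02      ]
0.253928085845321 disc top z 0.1311448037128639
0.24987728488748412 disc top z 0.13826451194448694
0.2545 disc top z 0.1301396045047981
0.2555 disc top z 0.1283819994519384
post top t [0.5665125  0.25214897 0.17      ] foot [0.56581642 0.25264226 0.02      ]
0.2525 0.14618183441124394
0.2545 0.13444327130234499
0.2555 0.12857398974789552
```

The dish is at (0.571, 0.143) and the midpoint estimate is (0.570, 0.1446), so it is within about 2 mm. The collar disc's mid-height is about 0.127, and I'll check that later by direct comparison. Now the loupe: back away from the gauge first, level the tool and turn it to the handle.

drive_tool(
  targets=[
    {"dx":0,"dy":0.6,"dz":-0.1,"ax":-0.9,"ay":0,"az":-0.7,"hand":1},
    {"dx":0,"dy":0.6,"dz":-0.1,"ax":-0.9,"ay":0,"az":-0.7,"hand":1},
    {"dx":0,"dy":0.6,"dz":0,"ax":-0.9,"ay":0,"az":-0.7,"hand":1},
    {"dx":0,"dy":0.6,"dz":0,"ax":-0.9,"ay":0,"az":-0.7,"hand":1},
    {"dx":-0.5,"dy":0.3,"dz":0,"ax":-0.4,"ay":0,"az":-0.6,"hand":1},
    {"dx":-0.9,"dy":0,"dz":0,"ax":0,"ay":0,"az":0,"hand":1},
    {"dx":-0.9,"dy":0,"dz":0,"ax":0,"ay":0,"az":0,"hand":1},
    {"dx":-0.9,"dy":0,"dz":0,"ax":0,"ay":0,"az":0,"hand":1},
    {"dx":-0.6,"dy":0,"dz":0,"ax":0,"ay":0,"az":0,"hand":1},
    {"dx":0,"dy":0,"dz":0,"ax":0,"ay":0,"az":0,"hand":1},
  ],
)

```text
time_s: 16.42
ee_pos: [0.3803, 0.2832, 0.093]
tool_rot: [3.106, -0.034, -1.332]
ft_force: [0.7, 0.5, -1.0]
opening: 1.001
```

```bash
python3 - <<'E'
from h import *
import pickle
c=ctrl.get_calibration('wrist');i=ctrl.read_camera('wrist');pickle.dump(c,open('c14.pkl','wb'))
cv2.imwrite('pics/w14.png',i)
go2(.428,.365,.05,-np.radians(76.4),0)
print(proj(c,(.511,.385,.0595)),proj(c,(.428,.365,.064)))
E
```

```text
t 16.475 pos [0.3804 0.2825 0.093 ] rot [ 3.1062 -0.034  -1.3324] open 1.001 F [-1.1  0.3 -0.4]
now-frame shift [-1.76  -1.678  0.956] goal-frame shift [-1.726 -1.642  1.074] turn [ 0.507 -0.487  0.006]
[144.4946647  -15.61303425] [159.76860283 127.61036023]
```

View pics/w14.png

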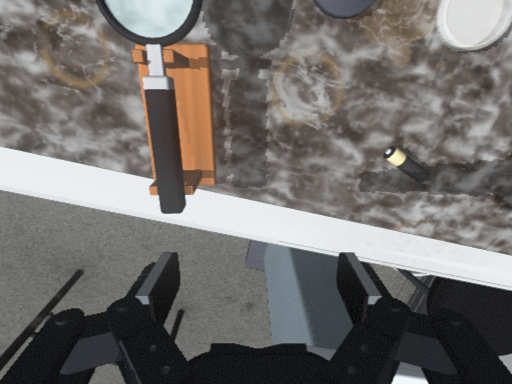

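The handle runs from (160,85) to (172,210), within about 4 px of prediction, and the lens is at the top (150,5). I'll level the tool and move over the grip point.

drive_tool(
  targets=[
    {"dx":-0.5,"dy":-0.5,"dz":-0.3,"ax":0.25,"ay":-0.24,"az":0,"hand":1},
    {"dx":-0.6,"dy":-0.6,"dz":-0.1,"ax":0.25,"ay":-0.24,"az":0,"hand":1},
    {"dx":-0.5,"dy":-0.4,"dz":0,"ax":0,"ay":0,"az":0,"hand":1},
    {"dx":0,"dy":0,"dz":0,"ax":0,"ay":0,"az":0,"hand":1},
    {"dx":0,"dy":0,"dz":0,"ax":0,"ay":0,"az":0,"hand":1},
  ],
)

```text
time_s: 17.1
ee_pos: [0.4251, 0.3546, 0.1024]
tool_rot: [3.134, -0.004, -1.338]
ft_force: [0.2, 0.7, -0.5]
opening: 0.996
```

```bash
python3 - <<'E'
from h import *
import pickle
c=ctrl.get_calibration('wrist');i=ctrl.read_camera('wrist');pickle.dump(c,open('c15.pkl','wb'))
cv2.imwrite('pics/w15.png',i)
go2(.428,.365,.05,-np.radians(76.4),0)
print(proj(c,(.511,.385,.0595)),proj(c,(.428,.365,.064)))
E
```

```text
t 17.15 pos [0.4251 0.3547 0.1025] rot [ 3.1344 -0.0036 -1.3386] open 1.001 F [-0.5 -0.1  0.3]
now-frame shift [-0.24  -0.139  1.31 ] goal-frame shift [-0.234 -0.131  1.312] turn [ 0.104 -0.051 -0.074]
[243.76203704  91.81593257] [245.74551813 201.70129749]
```

View pics/w15.png

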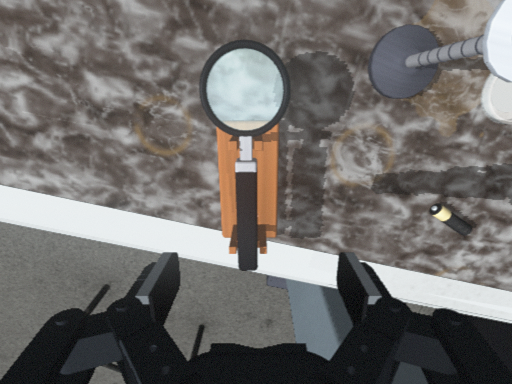

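```bash
python3 - <<'E'
from h import *
import pickle
c=pickle.load(open('c15.pkl','rb'))
L=ray(c,245.5,88.5,.0575);t=ray(c,248.5,265,.064);h=ray(c,246,172,.064)
print(L,h,t);v=(h-t);y=np.arctan2(v[1],v[0]);v=L-t;y2=np.arctan2(v[1],v[0]);print(np.degrees([y,y2]),np.linalg.norm((L-t)[:2]))
for yy in(y,y2):print(L-.085*np.array([np.cos(yy),np.sin(yy),0]))
E
```

```text
[0.5135753  0.38432633 0.0575    ] [0.45280326 0.37026718 0.064     ] [0.36891143 0.34940909 0.064     ]
[13.96238694 13.56982706] 0.14881816724262767
[0.43108668 0.36381712 0.0575    ]
[0.4309481  0.36438276 0.0575    ]
```

drive_tool(
  targets=[
    {"dx":-0.2,"dy":-0.18,"dz":0.3,"ax":0.1,"ay":-0.05,"az":-0.08,"hand":1},
    {"dx":0,"dy":0,"dz":0.6,"ax":0,"ay":0,"az":0,"hand":1},
    {"dx":0,"dy":0,"dz":0.6,"ax":0,"ay":0,"az":0,"hand":1},
    {"dx":0,"dy":0,"dz":0.4,"ax":0,"ay":0,"az":0,"hand":1},
    {"dx":0,"dy":0,"dz":0.1,"ax":0,"ay":0,"az":0,"hand":1},
    {"dx":0,"dy":0,"dz":0,"ax":0,"ay":0,"az":0,"hand":1},
  ],
)

```text
time_s: 17.9
ee_pos: [0.4302, 0.3632, 0.0179]
tool_rot: [-3.142, 0.0, -1.334]
ft_force: [0.8, -0.2, 1.0]
opening: 1.005
```

```bash
python3 - <<'E'
from h import *
import pickle
c=ctrl.get_calibration('wrist');i=ctrl.read_camera('wrist')
cv2.imwrite('pics/w16.png',i)
go2(.4305,.3645,.002,-1.332,0)
i=ctrl.read_camera('scene')
cv2.imwrite('pics/s6.png',cv2.resize(i[230:370,140:290],None,fx=4,fy=4,interpolation=2))
E
```

```text
t 17.95 pos [0.4303 0.3633 0.0181] rot [-3.1411e+00  2.0000e-04 -1.3339e+00] open 0.997 F [-0.3 -0.3  0.4]
now-frame shift [-0.028 -0.012  0.403] goal-frame shift [-0.028 -0.012  0.403] turn [-0.007  0.003 -0.027]
```

View pics/w16.png

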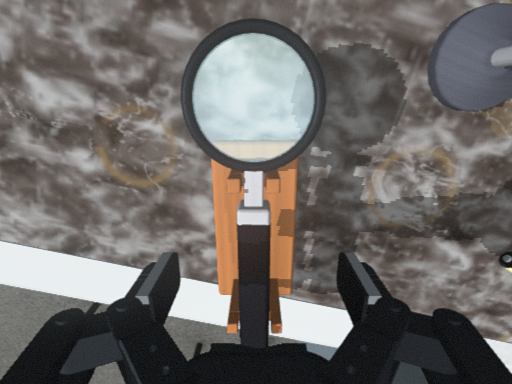

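View pics/s6.png

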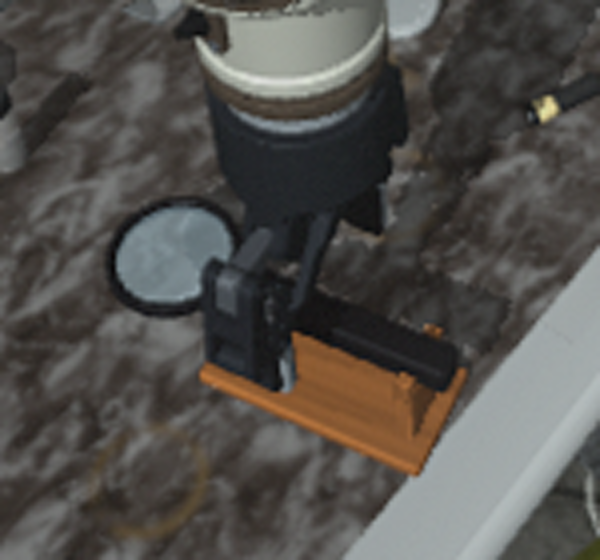

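The handle lies midway between the open fingers, which are clear of both saddles. I'll lower the last 16 mm and close.

drive_tool(
  targets=[
    {"dx":-0.03,"dy":-0.08,"dz":0.2,"ax":0,"ay":0,"az":0,"hand":1},
    {"dx":0,"dy":0,"dz":0.2,"ax":0,"ay":0,"az":0,"hand":0.5},
    {"dx":0,"dy":0,"dz":0,"ax":0,"ay":0,"az":0,"hand":0},
    {"dx":0,"dy":0,"dz":0,"ax":0,"ay":0,"az":0,"hand":-0.4},
    {"dx":0,"dy":0,"dz":0,"ax":0,"ay":0,"az":0,"hand":-1},
    {"dx":0,"dy":0,"dz":0,"ax":0,"ay":0,"az":0,"hand":-1},
    {"dx":0,"dy":0,"dz":0,"ax":0,"ay":0,"az":0,"hand":-1},
  ],
  grip_force=45,
)

```text
time_s: 18.88
ee_pos: [0.4349, 0.3663, 0.0031]
tool_rot: [-3.137, 0.001, -1.334]
ft_force: [0.1, 0.7, -1.4]
opening: 0.201
```

```bash
python3 - <<'E'
from h import *
go2(.4305,.3645,.002,-1.332,0)
i=ctrl.read_camera('wrist')
cv2.imwrite('pics/w17.png',i)
E
```

```text
t 18.875 pos [0.4349 0.3663 0.0031] rot [-3.1372e+00  1.2000e-03 -1.3338e+00] open 0.201 F [ 0.1  0.7 -1.4]
now-frame shift [0.017 0.118 0.028] goal-frame shift [0.017 0.118 0.028] turn [-0.063  0.017 -0.026]
```

View pics/w17.png

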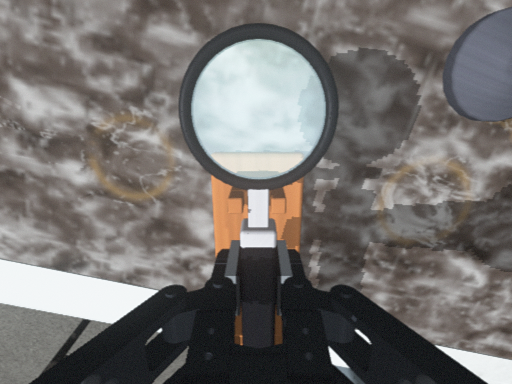

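The handle is gripped at 0.201 (17 mm). Lifting straight up.

drive_tool(
  targets=[
    {"dx":0,"dy":0,"dz":-0.2,"ax":0,"ay":0,"az":0,"hand":-1},
    {"dx":0,"dy":0,"dz":-0.4,"ax":0,"ay":0,"az":0,"hand":-1},
    {"dx":0,"dy":0,"dz":-0.5,"ax":0,"ay":0,"az":0,"hand":-1},
    {"dx":0,"dy":0,"dz":-0.5,"ax":0,"ay":0,"az":0,"hand":-1},
    {"dx":0,"dy":0,"dz":-0.3,"ax":0,"ay":0,"az":0,"hand":-1},
    {"dx":0,"dy":0,"dz":0,"ax":0,"ay":0,"az":0,"hand":-1},
    {"dx":0,"dy":0,"dz":0,"ax":0,"ay":0,"az":0,"hand":-1},
    {"dx":0,"dy":0,"dz":0,"ax":0,"ay":0,"az":0,"hand":-1},
  ],
)

```text
time_s: 19.92
ee_pos: [0.4349, 0.3663, 0.0851]
tool_rot: [-3.135, 0.002, -1.334]
ft_force: [0.6, 0.1, -1.6]
opening: 0.203
```

```bash
python3 - <<'E'
from h import *
go2(.395,.1255,.075,-1.332,0)
i=ctrl.read_camera('scene')
cv2.imwrite('pics/s7.png',cv2.resize(i[170:370,140:340],None,fx=3,fy=3,interpolation=2))
E
```

```text
t 19.925 pos [0.4349 0.3663 0.0851] rot [-3.1354e+00  1.7000e-03 -1.3337e+00] open 0.203 F [ 0.6  0.1 -1.6]
now-frame shift [5.617 2.386 0.229] goal-frame shift [5.612 2.394 0.253] turn [-0.089  0.024 -0.025]
```

View pics/s7.png

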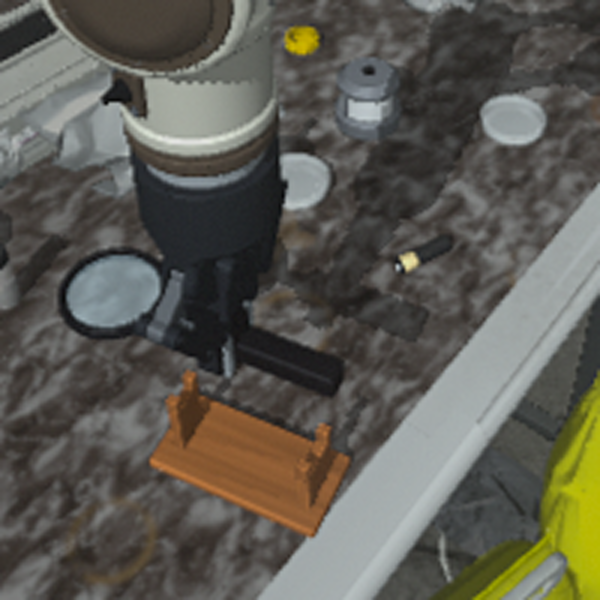

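Lifted clear of the cradle and level, about z 0.137. I'll draw back, pass the gauge on the robot's side, then check.

drive_tool(
  targets=[
    {"dx":0,"dy":0.4,"dz":0,"ax":0,"ay":0,"az":0,"hand":-1},
    {"dx":0,"dy":0.7,"dz":0,"ax":0,"ay":0,"az":0,"hand":-1},
    {"dx":0.3,"dy":0.5,"dz":0,"ax":0,"ay":0,"az":0,"hand":-1},
    {"dx":0.6,"dy":0.12,"dz":0,"ax":0,"ay":0,"az":0,"hand":-1},
    {"dx":0.7,"dy":0.12,"dz":0,"ax":0,"ay":0,"az":0,"hand":-1},
    {"dx":0.7,"dy":0.12,"dz":0,"ax":0,"ay":0,"az":0,"hand":-1},
    {"dx":0.7,"dy":0.12,"dz":0,"ax":0,"ay":0,"az":0,"hand":-1},
    {"dx":0.7,"dy":0.12,"dz":0,"ax":0,"ay":0,"az":0,"hand":-1},
    {"dx":0.7,"dy":0.12,"dz":0,"ax":0,"ay":0,"az":0,"hand":-1},
    {"dx":0.6,"dy":0,"dz":0,"ax":0,"ay":0,"az":0,"hand":-1},
    {"dx":0.3,"dy":0,"dz":0,"ax":0,"ay":0,"az":0,"hand":-1},
    {"dx":0,"dy":0,"dz":0,"ax":0,"ay":0,"az":0,"hand":-1},
  ],
)

```text
time_s: 21.48
ee_pos: [0.3884, 0.1306, 0.0783]
tool_rot: [3.136, 0.001, -1.333]
ft_force: [-0.3, -1.1, -0.3]
opening: 0.202
```

```bash
python3 - <<'E'
from h import *
go2(.492,.1255,.075,-1.332,0)
i=ctrl.read_camera('wrist')
cv2.imwrite('pics/w18.png',i)
E
```

```text
t 21.475 pos [0.3884 0.1306 0.0783] rot [ 3.1364e+00  1.0000e-03 -1.3328e+00] open 0.202 F [-0.3 -1.1 -0.3]
now-frame shift [ 0.735 -2.488  0.068] goal-frame shift [ 0.737 -2.487  0.081] turn [ 0.075  0.014 -0.012]
```

View pics/w18.png

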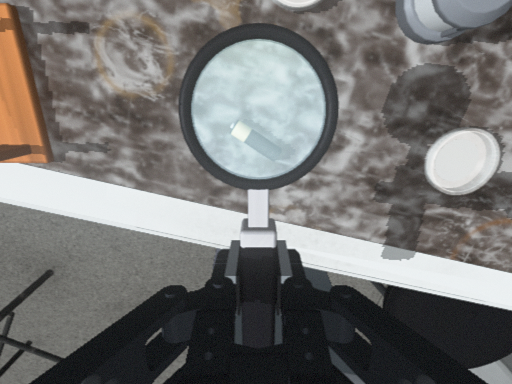

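The loupe hasn't shifted in the jaws: the ring is still at (259,106). Moving forward over the dish.

drive_tool(
  targets=[
    {"dx":0.15,"dy":-0.4,"dz":0,"ax":0.07,"ay":0,"az":0,"hand":-1},
    {"dx":0.2,"dy":-0.6,"dz":0,"ax":0,"ay":0,"az":0,"hand":-1},
    {"dx":0.2,"dy":-0.6,"dz":0,"ax":0,"ay":0,"az":0,"hand":-1},
    {"dx":0.15,"dy":-0.5,"dz":0,"ax":0,"ay":0,"az":0,"hand":-1},
    {"dx":0,"dy":-0.2,"dz":0,"ax":0,"ay":0,"az":0,"hand":-1},
    {"dx":0,"dy":0,"dz":0,"ax":0,"ay":0,"az":0,"hand":-1},
    {"dx":0,"dy":0,"dz":0,"ax":0,"ay":0,"az":0,"hand":-1},
  ],
)

```text
time_s: 22.4
ee_pos: [0.4837, 0.1317, 0.0762]
tool_rot: [3.137, 0.004, -1.325]
ft_force: [-0.0, 0.4, -1.7]
opening: 0.201
```

```bash
python3 - <<'E'
from h import *
import pickle
c=ctrl.get_calibration('wrist');i=ctrl.read_camera('wrist');pickle.dump(c,open('c19.pkl','wb'))
cv2.imwrite('pics/w19.png',i)
t=ctrl.read_camera('top');s=ctrl.read_camera('scene')
cv2.imwrite('pics/t4.png',cv2.resize(t[150:240,170:310],None,fx=5,fy=5,interpolation=2))
cv2.imwrite('pics/s8.png',cv2.resize(s[170:300,180:330],None,fx=4.5,fy=4.5,interpolation=2))
go2(.492,.1255,.075,-1.332,0)
E
```

```text
t 22.55 pos [0.4839 0.1314 0.0764] rot [ 3.138   0.004  -1.3254] open 0.2 F [ 0.5  0.5 -0.5]
now-frame shift [ 0.193 -0.159  0.035] goal-frame shift [ 0.192 -0.16   0.036] turn [0.052 0.057 0.095]
```

View pics/w19.png

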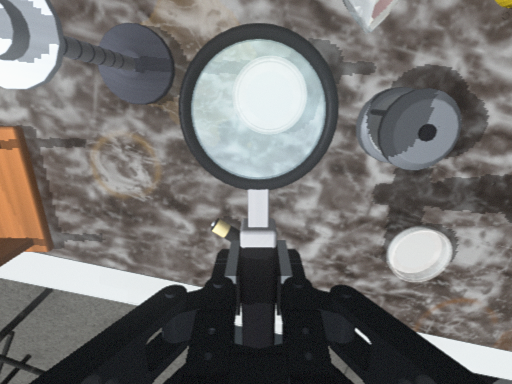

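View pics/t4.png

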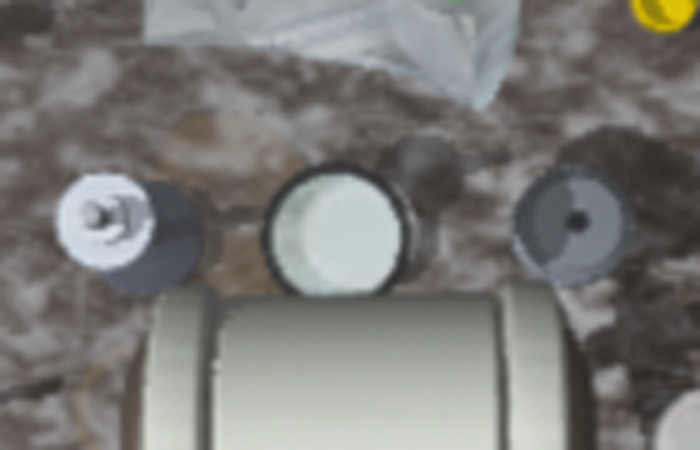

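View pics/s8.png

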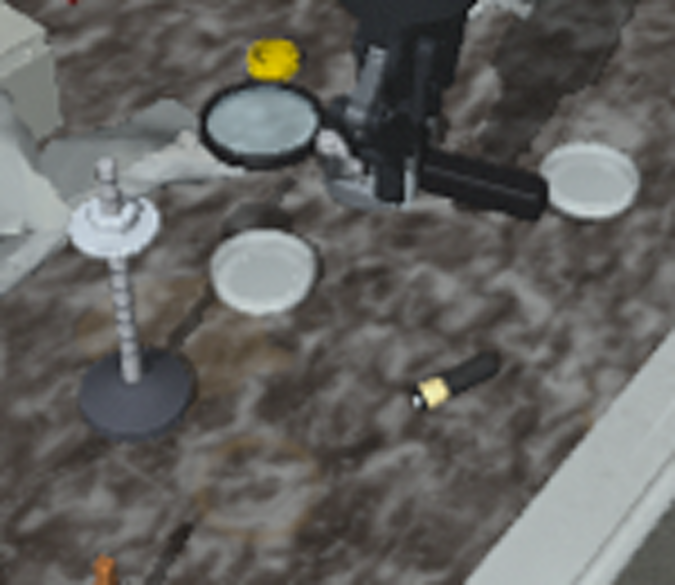

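```bash
python3 - <<'E'
from h import *
import pickle
w=pickle.load(open('c19.pkl','rb'));t=ctrl.get_calibration('top');s=ctrl.get_calibration('scene')
S=lambda x,y:(s,180+x/4.5-.4,170+y/4.5-.4)
T=lambda x,y:(t,170+x/5-.4,150+y/5-.4)
W=(w,258.8,106.3)
l=[T(338,237),S(261,124),W]
print('lens t+s',tri(l[:2]),'s+w',tri(l[1:]),'t+w',tri([l[0],l[2]]),'all',tri(l))
k=[T(105,221),S(114.5,227)]
print('collar t+s',tri(k))
print('by tool:',ctrl.sense()['ee_pos']+[.0785,.0185,.052])
print('dish w',ray(w,270.5,95,.0105))
# apparent diameter wrist: ring 180..338 => 
print(277.65*.068/ (338-180))
E
```

```text
lens t+s [0.56045346 0.15102595 0.12732989] s+w [0.56354021 0.15019082 0.12520883] t+w [0.56275363 0.15133785 0.08600153] all [0.56204302 0.15057271 0.12596143]
collar t+s [0.5662725  0.25589526 0.12861705]
by tool: [0.56244621 0.14994314 0.12844909]
dish w [0.57229721 0.14296343 0.0105    ]
0.11949493670886074
```

Lens at about (0.562, 0.1505, 0.127). The collar measured the same way is 0.1286 at its upper face, so the disc's middle is about 0.127. Horizontally I need about +9 mm in x and -7 mm in y.

drive_tool(
  targets=[
    {"dx":0.12,"dy":-0.1,"dz":0,"ax":0.05,"ay":0.05,"az":0.09,"hand":-1},
    {"dx":0.1,"dy":-0.08,"dz":0,"ax":0,"ay":0,"az":0,"hand":-1},
    {"dx":0,"dy":0,"dz":0,"ax":0,"ay":0,"az":0,"hand":-1},
    {"dx":0,"dy":0,"dz":0,"ax":0,"ay":0,"az":0,"hand":-1},
    {"dx":0,"dy":0,"dz":0,"ax":0,"ay":0,"az":0,"hand":-1},
    {"dx":0,"dy":0,"dz":0,"ax":0,"ay":0,"az":0,"hand":-1},
  ],
)

```text
time_s: 23.3
ee_pos: [0.4934, 0.1239, 0.0766]
tool_rot: [-3.141, 0.0, -1.333]
ft_force: [-0.5, 1.0, -1.0]
opening: 0.201
```

```bash
python3 - <<'E'
from h import *
import pickle
c=ctrl.get_calibration('wrist');i=ctrl.read_camera('wrist');pickle.dump(c,open('c20.pkl','wb'))
cv2.imwrite('pics/w20.png',cv2.resize(i[0:220,130:390],None,fx=2.7,fy=2.7,interpolation=2))
t=ctrl.read_camera('top');s=ctrl.read_camera('scene')
cv2.imwrite('pics/t5.png',cv2.resize(t[150:240,170:310],None,fx=5,fy=5,interpolation=2))
cv2.imwrite('pics/s9.png',cv2.resize(s[170:300,180:330],None,fx=4.5,fy=4.5,interpolation=2))
go2(.492,.1255,.075,-1.332,0)
print(ctrl.sense()['ee_pos']+[.0787,.018,.052],np.abs(ctrl.sense()['qvel']).max())
E
```

```text
t 23.45 pos [0.4934 0.1239 0.0766] rot [-3.1413e+00  2.0000e-04 -1.3327e+00] open 0.203 F [ 0.1  0.8 -0.7]
now-frame shift [-0.048  0.024  0.039] goal-frame shift [-0.048  0.024  0.039] turn [-0.004  0.002 -0.01 ]
[0.57209035 0.14188072 0.12857386] 0.002329012545606291
```

View pics/w20.png

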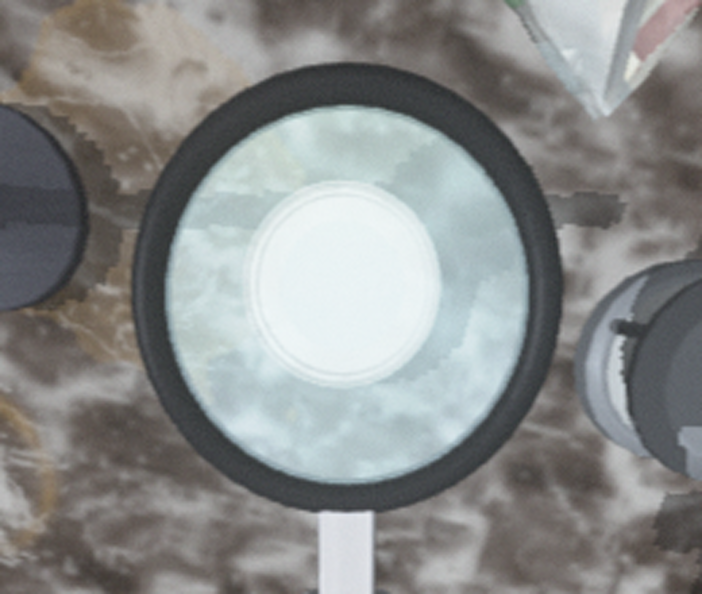

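View pics/t5.png

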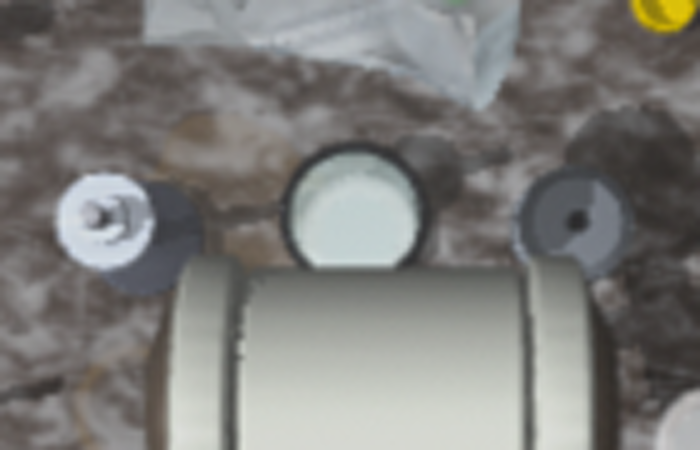

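View pics/s9.png

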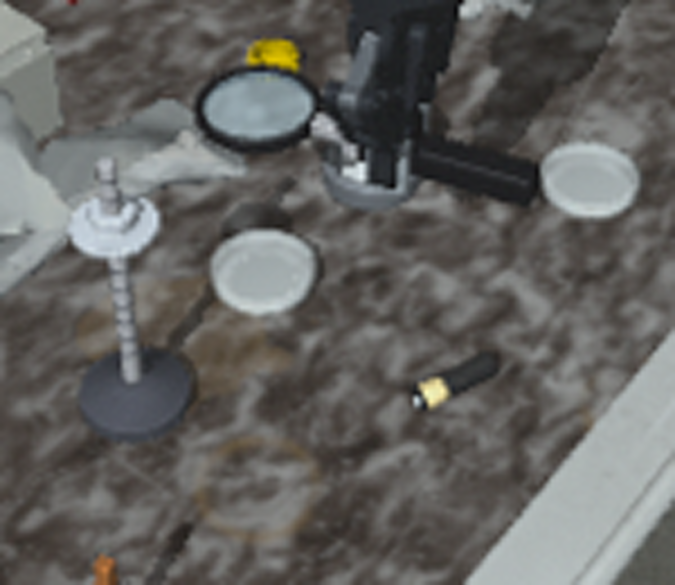

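```bash
python3 - <<'E'
from h import *
import pickle
w=pickle.load(open('c20.pkl','rb'));t=ctrl.get_calibration('top');s=ctrl.get_calibration('scene')
S=lambda x,y:(s,180+x/4.5-.4,170+y/4.5-.4)
T=lambda x,y:(t,170+x/5-.4,150+y/5-.4)
W=(w,130+347/2.7-.3,288/2.7-.3)
print('lens ts',tri([T(354.5,216),S(257,109.5)]),'sw',tri([S(257,109.5),W]),'w@.1285',ray(*W,.1285))
print('dish w',ray(w,130+344/2.7-.3,283/2.7-.3,.0105),'dish s',ray(*S(264,267),.0105))
E
```

```text
lens ts [0.56983746 0.14347824 0.12758585] sw [0.57305375 0.14211173 0.12508302] w@.1285 [0.57369596 0.142658   0.1285    ]
dish w [0.57262348 0.14321426 0.0105    ] dish s [0.57022124 0.14403496 0.0105    ]
```

Lens and dish agree within about 2 mm horizontally. Lens height is 0.125–0.1285 against a collar of about 0.127, the tool is level and the arm is at rest. Handing in.

```bash
python3 -c "
from workcell import ctrl
print(ctrl.close_job()); print(ctrl.sense()['time_s'])"
```

```text
the job is handed in; nothing more can be done
None
the job is handed in; nothing more can be done
```

I set the farther dish down midway between lamp and gauge and released it. I then lifted the loupe out of its cradle by the handle and handed the job in at about 23.5 s, still holding it over the dish. No verdict was reported.

**Last checks before handing in:**
- **Dish:** it lies at about (0.571, 0.1435) and the estimated midpoint is (0.570, 0.1446), so about 2 mm off. It looked flat, and the fingers were clear of it.
- **Lens over dish:** the lens was within about 2–3 mm of the dish centre in each camera view.
- **Lens height:** 0.125–0.1285 m depending on the view pair, against about 0.127 m for the middle of the collar disc. Collar estimates for its upper face mostly ran from 0.126 to 0.131 m. Estimates that leaned on less certain gauge positions were higher (0.134–0.146 m) and I discounted them.
- **Hold:** the tool was level and the arm at rest, with the jaws steady on the handle at an opening of 0.20. The cap and cell looked unmoved. I did not look at the vial at the end, but the arm did not go near it.

**What failed or disagreed:**
- **Refused call:** the first move was refused for missing keys, so nothing moved.
- **Missed first grasp:** the first closing on the dish missed above it. The fingertips turned out to sit about 35–47 mm behind the reported TCP, so I went lower using the camera views.
- **Tilted pick:** crumpled film overhung the dish, so I picked it up with the tool tilted 16° to keep clear.
- **Lens height:** one top and wrist camera pair gave 0.086 m. Those two views suit height poorly there, so I set that value aside.

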